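# Uncover the stuck kit tub and pack the pellet kit

### The arm

A 6-joint arm with a two-finger parallel gripper is mounted at the origin on a cart in front of the work surface, level with it; the furniture and walls round the work are solid. World frame = base frame: x ahead of the robot, y to its left, z up, the work surface at z = 0. Lengths are in mm, angles in rad, forces in N, time in s.
With the tool pointing down it reaches from about 275 to 750 mm from the base axis. Payload 10.2 kg.
Tool frame: the origin (TCP) lies at the very end of the fingers, on their centre line; the grasp point (between the pads) lies ctrl.grip_depth behind it (ctrl.grip_depth is the distance from the TCP to the grasp point, in mm); z points along the fingers, y is the direction in which the jaws open and shut (so a half turn about z gives the same grasp; the last joint's range is limited). The gripper opens to 85 mm and grips with 20 to 120 N. Pads are 22 mm wide; open, the fingers measure 114 mm over their backs; the gripper's body (76 mm by 85 mm) begins 54 mm behind the grasp point. The pads swing forward as they close: fully open they stand 13 mm farther back than shut.
Start: joints at [0.91, 0.313, 1.498, -0, 1.331, -0.223], TCP at [222.586, 475.486, 205.894] pointing down, gripper open.
Joint ranges: [-2.94, 2.94], [-0.97, 2.17], [0.19, 2.56], [-1.23, 4.37], [0.02, 3.11], [-2.88, 2.88]. Speed limits (rad/s): [2.39, 2.39, 3.01, 3.14, 3.14, 3.14].

### API

Orientations are given as a unit quaternion [w, x, y, z].
In Python, from rig import telemetry, eyes, ctrl, nets gives the robot as it stands. The module is installed in compiled form; this text tells all that it offers.
- The arm moves only by the tool drive_tool, never from a script. Its argument "series" is text: rows parted by semicolons, each of 7 numbers parted by spaces: the shift along the tool's x, y, z normalised to -1 to 1, where 1 is 0.12 m, then the turn, a rotation vector about the tool's x, y, z normalised to -1 to 1, where 1 is 0.5 rad, then the opening, from 0 (shut) to 1 (fully open). In form: tx ty tz wx wy wz hand; .... A call has 1 to 20 rows; each row is the pose to reach, as a shift and turn from the pose measured when the call began, along the tool's axes at that moment; what a row does not reach only later rows make up. A row lasts 1/10 s, in which the tool goes at most 50 mm and 8.59 degrees, less where a joint would pass 70% of its speed; a pose out of reach is approached as far as the arm can. A call with a number of a shift or a turn outside -1 to 1 is refused whole. A call with a gripper value outside its range is refused whole. The fingers move at their own pace and stop on an object; "newtons" is the grip in N (left out, the last holds). Time passes only in rows, so rows that repeat a pose let the fingers close. It gives the time, the measured TCP pose, the force and the opening at its end, in the units of the state.
- telemetry.sense(): the state, without advancing time (a new reading comes with each control period).
- eyes.capture(name): name is "scene" or "top" or "wrist"; returns a dict with "frame" (480x640x3 uint8, red, green, blue), "fx", "fy", "cx", "cy" (pixels), "view" (4x4, takes a point from world to camera coordinates). Camera axes: x right, y up, looking along -z (the intrinsics and any distortion apply to the point x, -y, -z); pixel columns grow to the right and rows downward; lengths in mm; the calibration is good to about 2 mm. A picture is of the moment at which its call begins. There is no depth.
- ctrl.finish_job(): hands the job in, once; it reports no verdict.
Trained networks look in a picture, given as the dict that the camera call returned (one of the last four; its "shot" number tells which), for a name from the list of things; names that differ only in an ending like _2 or _b are one class to them, and where a whole thing is asked for, a point or a joint stands for the part that bears it (a point fixed in the world has none). Each returns a list of dicts, best first, with "confidence" (0 to 1); they miss things now and then, are a little off and sometimes report something else, mostly with a low value. They report only what shows in the picture. A call takes as long as a camera call. They do not tell look-alikes from the thing itself.
- nets.spot_in(name, picture): "rect" ([left, top, right, bottom] in pixels, round what is visible of it).
The state is a dict: "time_s": time; "joints": joint angles; "dq": joint speeds; "tau": joint torques, N m; "eef_pos": TCP position; "ee_rot": TCP orientation; "force": force on the tool from outside, world axes, zero at the start; "wrist_torque": the same for the moment, N m; "grip_width": opening from 0.0 (shut) to 1.0 (fully open).
Only numpy, scipy, OpenCV 4.12 (cv2) and the standard library are available. Lean on these libraries where they do the work, as an engineer would, in place of code of your own. Each camera call takes 0.05 s, during which the arm holds its last target. There are 200 camera calls.

### The job

Slide the covered tub along its board into the yellow-lipped hold-down dock at the far end until it is fully home, so that the lips keep the tub down while you pull its stuck blue cover straight up; the tub must never be lifted with the cover. Set the cover down flat and right way up on the bench, clear of the tub. Then put every sample jar and the steel die body, as many as there are, into the tub, leave the tub in the dock, and do not disturb the white bottle, the beaker or the calculator.

Things in the scene. Friction and masses are not known exactly. Their poses are not given: they have to be found in the camera images.
- dock: Hold-down dock fixed to the bench: a grey board (top 6 mm above the bench, x -205 to +50, y +-180 mm) with two brackets with yellow lips at its far end. Origin on the bench midway between the brackets; +x (away from the robot) is the way the tub slides in, y joins the brackets. Home: the tub's origin over the dock's (within 12 mm), axes parallel; back stops at x = +2 mm.
- dock_lip (a point): Inner edge, underside of the dock's left (+y) lip, at (0, 140, 14.5) mm from the dock's origin; the right one mirrors it. Lips span x = -30 to +26 mm, 8.5 mm above the board, top 20.5 mm above the bench. Side walls at y = +-153 mm leave 3 mm beside each tab; flared mouth guides begin at x = -60 mm. A tab slides in under the lip.
- tub: White low tub, the inner nested part; starts on the dock's board under the cover, 120 to 140 mm short of home (nearer the robot), up to 10 mm to the side, 0.08 rad askew. Origin: centre of underside; x short side, y long side. Base flange 128 x 272 x 5 mm, 0.26 kg. Sprung rubber pads on its long sides grip the cover (5 to 7 N, twice its weight): a free tub rises with the cover. Slick base (friction 0.2).
- tub_floor (a point): Centre of the tub's inner floor, 5 mm above its underside. Inside 104 (x) by 250 mm (y), walls 4 mm, rim 32 mm above the underside. Empty at the start, hidden by the cover.
- tub_tab (a point): End of the tub's left (+y) tab, at y = 150 mm, 5 mm up; the right one mirrors it. Each tab is 50 mm wide (x), 5 mm thick and sticks out beyond the cover's ends; the dock's lips hold the tabs down with 3.5 mm of play.
- cover: Blue deep cover, the outer nested part, pushed over the tub and resting on its flange. Origin: centre of its open lower rim, 5 mm above the tub's origin when seated; axes as the tub's. Outside 124 (x) by 269 (y) mm, 70 mm high without the grey bar handle on top, walls 3 mm, 0.20 kg. It overlaps the tub's walls by 27 mm.
- cover_grip (a point): Centre of the grey handle bar of the cover, 96 mm above the cover's rim; bar 14 mm thick (x) by 14 mm high, 90 mm long along the cover's y, with posts near its ends (70 mm free between them), 19 mm free beneath it.
- jar_red: sample jar with a red screw lid, 58 mm across the lid (lid 46 to 62 mm up, 57 mm wide; body below 52 mm), 62 mm tall, 0.07 kg. Kit part to load; may be absent; stands on the bench left or right of the dock's board at the start. Origin: centre of its underside, z up its axis.
- jar_white: sample jar with a white screw lid, 58 mm across the lid (lid 46 to 62 mm up, 57 mm wide; body below 52 mm), 62 mm tall, 0.075 kg. Kit part to load; may be absent; stands on the bench left or right of the dock's board at the start. Origin: centre of its underside, z up its axis.
- jar_blue: sample jar with a blue screw lid, 54 mm across the lid (lid 41 to 55 mm up; body below 48 mm), 55 mm tall, 0.06 kg. Kit part to load; may be absent; stands on the bench left or right of the dock's board at the start. Origin: centre of its underside, z up its axis.
- die_body: round steel pellet-die body, 38 mm across, 58 mm tall, 0.42 kg. Kit part to load; may be absent; stands on the bench left or right of the dock's board at the start. Origin: centre of its underside, z up its axis.
- standard_bottle: Bystander: white reagent bottle with red cap, 48 mm across, 110 mm tall, behind the dock; origin centre of the underside. Leave alone.
- beaker_250: Bystander: glass beaker, 75 mm across, 92 mm tall; origin centre of the underside. Leave alone.
- calculator: Bystander: black pocket calculator, 118 x 68 x 11 mm; origin centre of the underside. Leave alone.
Things that resemble listed ones, but are neither listed nor needed, are in the scene too. Leave any turquoise look-alike of the jar_white alone.

How it is judged:
By the outcome, as a careful person would: the job done as asked, in the order asked, and still so for the second after the job is handed in, with the robot touching nothing.
Of jar_red, jar_white, jar_blue, die_body only 3 to 4 are there at a start; the rules pass over those that are not, and their reading is None.
At some moment in a run one of jar_red, jar_white, jar_blue, die_body may be knocked a few centimetres aside while the robot is not near it.
Once in a run the grip may slacken for a moment while it holds something.
It also fails if it takes over 210 s, if anything falls off the work surface, if the arm or the gripper's body presses on something with over 40 N, if the wrist force passes 120 N, or if a joint passes its speed limit or range.

## Working session

There is one attempt and no reset: what is moved stays moved. The work goes in short steps, Python scripts to look and compute and a tool call to move; the robot and the scene stay as the last step left them, time stands still between calls to the robot, and variables do not carry over. Pictures are saved under pics/ and viewed, about 12 in all and at most 16, crops included, and the job is handed in when it is done.

Besides the shell and the picture viewer there is one more tool, called after "Request:" as name(argument=value, ...), one argument or row to a line, values as JSON. drive_tool: Moves the arm, as the interface text tells. Scaled input: -1 to 1 covers 0.12 m each way for a shift and 0.5 rad each way for a turn. Its arguments: {"type":"object","properties":{"series":{"type":"string"},"newtons":{"type":"number"}},"required":["series"]}

```bash
mkdir -p pics
cat > h.py <<'E'
import numpy as np, cv2, os
from rig import telemetry, eyes, ctrl, nets
from scipy.spatial.transform import Rotation as R
def cap(n): return eyes.capture(n)
def save(p,name,crop=None,scale=1):
    im=cv2.cvtColor(p["frame"],cv2.COLOR_RGB2BGR)
    if crop: l,t,r,b=crop; im=im[t:b,l:r]
    if scale!=1: im=cv2.resize(im,None,fx=scale,fy=scale,interpolation=cv2.INTER_CUBIC)
    cv2.imwrite("pics/"+name,im)
def ray(p,u,v):
    V=np.array(p["view"]); d=np.array([(u-p["cx"])/p["fx"],-(v-p["cy"])/p["fy"],-1.])
    return -V[:3,:3].T@V[:3,3], V[:3,:3].T@d
def at(p,u,v,z):
    o,d=ray(p,u,v); return o+d*(z-o[2])/d[2]
def proj(p,X):
    V=np.array(p["view"]); c=V[:3,:3]@np.array(X,float)+V[:3,3]
    return np.array([p["cx"]+p["fx"]*c[0]/-c[2], p["cy"]-p["fy"]*c[1]/-c[2]])
def st():
    s=telemetry.sense(); q=s["ee_rot"]; return s,np.array(s["eef_pos"]),R.from_quat([q[1],q[2],q[3],q[0]])
def go(target,jaw=None):
    """normalised tool shift & turn to reach target TCP, pointing straight down, jaw dir angle (world)"""
    s,p,r=st(); t=r.inv().apply(np.array(target)-p)/120
    if jaw is None: y=r.as_matrix()[:,1]; jaw=np.arctan2(y[1],y[0])
    best=None
    for k in (0,np.pi):
        y=np.array([np.cos(jaw+k),np.sin(jaw+k),0]); z=np.array([0,0,-1.]); x=np.cross(y,z)
        w=(r.inv()*R.from_matrix(np.c_[x,y,z])).as_rotvec()/.5
        if best is None or np.linalg.norm(w)<np.linalg.norm(best): best=w
    print("go",np.round(target,1),"shift",np.round(t,3),"turn",np.round(best,3))
def info():
    s,p,r=st(); print("t",s["time_s"],"p",np.round(p,1),"F",np.round(s["force"],1),"g",round(s["grip_width"],3),"q",np.round(s["joints"],2)); print(np.round(r.as_matrix(),3).tolist())
E
python3 - <<'E'
from h import *
info(); print(ctrl.grip_depth)
for c in ("scene","top"):
    p=cap(c); save(p,c+"0.png"); print(c,p.keys(),p["fx"],np.round(p["view"],3).tolist())
    for n in ("dock","tub","cover","cover_grip","jar_red","jar_white","jar_blue","die_body","standard_bottle","beaker_250","calculator"):
        print(n,[(np.round(d["rect"]).astype(int).tolist(),round(d["confidence"],2)) for d in nets.spot_in(n,p)][:4])
E
```

```text
t 0.0 p [222.4 475.2 205.3] F [ 0.1 -0.4  0.4] g 1.0 q [ 0.91  0.31  1.5  -0.    1.33 -0.22]
[[-0.906, 0.424, -0.001], [0.424, 0.906, -0.001], [0.0, -0.001, -1.0]]
18.700000000000003
scene dict_keys(['frame', 'fx', 'fy', 'cx', 'cy', 'view', 'shot']) 503.9586969802398 [[0.59, -0.807, -0.005, -273.662], [0.49, 0.354, 0.797, -369.024], [-0.641, -0.473, 0.605, -1041.58], [0.0, 0.0, 0.0, 1.0]]
dock [([250, 231, 391, 334], 0.58)]
tub [([271, 280, 372, 323], 0.75)]
cover [([263, 232, 376, 317], 0.58)]
cover_grip [([265, 232, 376, 318], 0.72)]
jar_red [([217, 241, 241, 267], 0.66)]
jar_white [([438, 345, 471, 382], 0.88), ([396, 322, 428, 355], 0.7), ([196, 218, 216, 243], 0.67)]
jar_blue [([245, 220, 266, 244], 0.92), ([268, 280, 370, 321], 0.65)]
die_body [([199, 220, 213, 246], 0.75)]
standard_bottle []
beaker_250 [([488, 275, 531, 326], 0.81), ([199, 218, 215, 243], 0.31)]
calculator [([153, 212, 198, 236], 0.73)]
top dict_keys(['frame', 'fx', 'fy', 'cx', 'cy', 'view', 'shot']) 545.555804680976 [[0.019, -1.0, 0.013, 53.906], [0.997, 0.02, 0.076, -569.55], [-0.076, 0.011, 0.997, -1775.72], [0.0, 0.0, 0.0, 1.0]]
dock [([289, 253, 380, 264], 0.3)]
tub [([289, 254, 379, 271], 0.56)]
cover [([290, 240, 378, 283], 0.78), ([292, 251, 379, 263], 0.61)]
cover_grip [([290, 239, 378, 280], 0.9), ([288, 253, 380, 284], 0.6)]
jar_red [([241, 269, 260, 284], 0.84)]
jar_white [([452, 269, 470, 290], 0.78), ([422, 270, 440, 289], 0.55), ([355, 182, 364, 200], 0.52)]
jar_blue [([243, 236, 261, 252], 0.78), ([468, 195, 483, 218], 0.31)]
die_body [([203, 260, 219, 275], 0.58), ([281, 203, 396, 290], 0.36), ([451, 272, 467, 290], 0.27)]
standard_bottle [([353, 182, 362, 197], 0.6), ([279, 206, 396, 294], 0.44)]
beaker_250 [([470, 195, 486, 219], 0.68)]
calculator [([160, 252, 187, 290], 0.97)]
```

Run:
```python
import cv2,numpy as np
a=cv2.imread("pics/scene0.png")[190:400,140:560]; b=cv2.imread("pics/top0.png")[165:315,140:500]
cv2.imwrite("pics/s1.png",cv2.resize(a,None,fx=1.9,fy=1.9,interpolation=2)); cv2.imwrite("pics/t1.png",cv2.resize(b,None,fx=2.2,fy=2.2,interpolation=2))
```

```text
(no output)
```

View pics/s1.png

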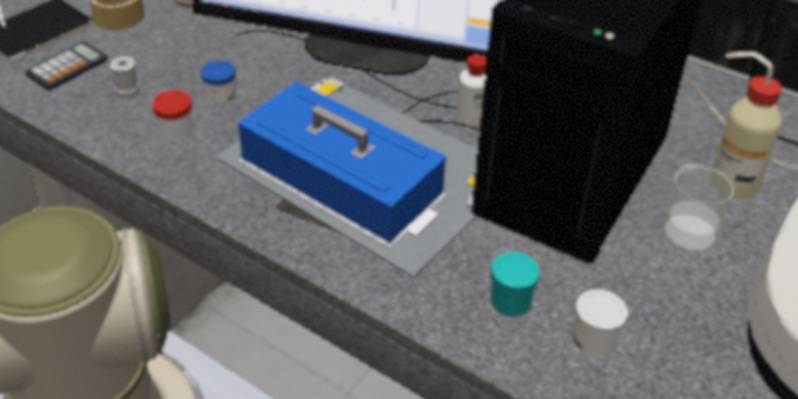

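View pics/t1.png

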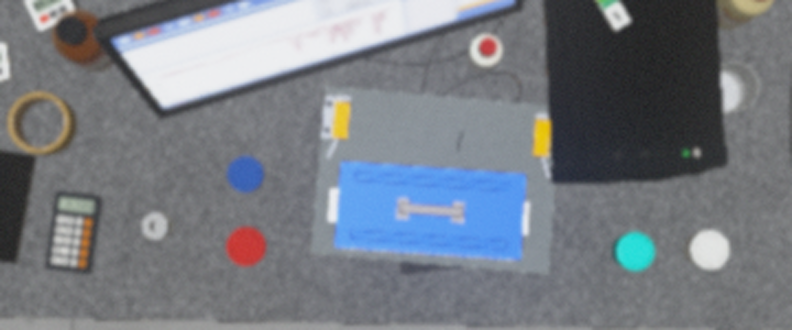

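The crops show the blue-covered tub on its grey board (top crop 335-525, 160-260) with the yellow lips at (342,119) and (542,137). The red, blue and die parts are on the left. On the right are a turquoise look-alike at crop (635,251) and a white-lidded jar at (710,250); the white-lidded one is jar_white. The tower stands just to the right of the dock.

```bash
cat >> h.py <<'E'
def blob(p,name,roi=None):
    hsv=cv2.cvtColor(p["frame"],cv2.COLOR_RGB2HSV)
    rg={"blue":((100,110,60),(125,255,255)),"yellow":((18,120,120),(32,255,255)),"red":((172,120,80),(180,255,255)),"turq":((82,100,80),(96,255,255))}[name]
    m=cv2.inRange(hsv,np.array(rg[0]),np.array(rg[1]))
    if name=="red": m|=cv2.inRange(hsv,np.array((0,120,80)),np.array((5,255,255)))
    if roi: k=np.zeros_like(m); l,t,r,b=roi; k[t:b,l:r]=1; m*=k
    n,lab,stt,c=cv2.connectedComponentsWithStats(m)
    return [(stt[i],c[i],(lab==i).astype(np.uint8)) for i in np.argsort(-stt[1:,4])+1 if stt[i,4]>15]
def minrect(m):
    cs,_=cv2.findContours(m,cv2.RETR_EXTERNAL,cv2.CHAIN_APPROX_NONE); return cv2.minAreaRect(max(cs,key=cv2.contourArea))
E
python3 - <<'E'
from h import *
p=cap("top")
for n,z,roi in (("yellow",20.5,(270,190,410,260)),("blue",75,(220,190,400,300)),("red",62,(220,220,300,300)),("turq",60,(400,240,500,310))):
    for s,c,m in blob(p,n,roi): 
        print(n,s,np.round(c,1),np.round(at(p,*c,z),1))
        if s[4]>1500:
            r=cv2.boxPoints(minrect(m)); print([np.round(at(p,*q,75),0).tolist() for q in r])
for n,c,z in (("white",(140+710/2.2,165+250/2.2),62),("die",(140+154/2.2,165+226/2.2),58),("blue",(140+246/2.2,165+173/2.2),55),("beaker",(478,207),46),("bottle",(140+487/2.2,165+48/2.2),110),("towercornerR",(140+727/2.2,165+165/2.2),300),("towercornerL",(140+552/2.2,165+182/2.2),0),("monitor corner",(140+162/2.2,165+115/2.2),100),("board bl",(140+314/2.2,165+252/2.2),6),("board br",(140+549/2.2,165+272/2.2),6),("board tl",(140+325/2.2,165+92/2.2),6),("front edge",(140+400/2.2,165+322/2.2),0)):
    print(n,np.round(at(p,*c,z),0))
E
```

```text
yellow [382 220   9  16 118] [386.2 227.1] [ 593.1 -148.6   20.5]
yellow [292 212   7  16  94] [294.9 219.2] [613.1 153.3  20.5]
blue [ 292  239   87   44 3055] [335.4 260.2] [479.1  19.5  75. ]
[[424.0, 158.0, 75.0], [549.0, 152.0, 75.0], [535.0, -118.0, 75.0], [410.0, -111.0, 75.0]]
blue [243 236  17  16 205] [251.1 243.6] [526.7 289.   75. ]
red [243 268  18  18 244] [251.4 276.6] [422.  286.4  62. ]
turq [419 270  19  19 277] [428.  278.8] [ 425.8 -279.4   60. ]
white [ 428. -391.   62.]
die [448. 420.  58.]
blue [528. 289.  55.]
beaker [ 663. -445.   46.]
bottle [711. -57. 110.]
towercornerR [ 537. -348.  300.]
towercornerL [ 526. -168.    0.]
monitor corner [606. 406. 100.]
board bl [414. 190.   6.]
board br [ 391. -164.    6.]
board tl [656. 179.   6.]
front edge [312.  59.   0.]
```

Run:
```python
from h import *
p=cap("top"); im=cv2.cvtColor(p["frame"],cv2.COLOR_RGB2BGR); im=cv2.resize(im[100:340],None,fx=1.25,fy=1.25)
for x in range(300,801,100):
    for y in range(-800,801,100):
        u,v=proj(p,(x,y,0)); q=(int(u*1.25),int((v-100)*1.25)); cv2.circle(im,q,2,(0,255,0) if y%200 else (0,0,255),-1)
cv2.imwrite("pics/t2.png",im)
```

```text
(no output)
```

View pics/t2.png

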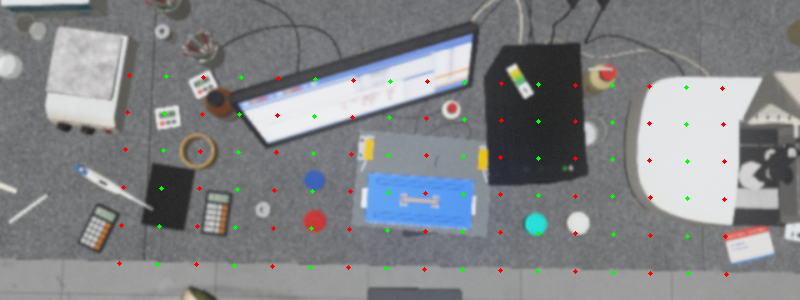

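Only space for the cover: on the right, once jar_white is set aside (long axis along x, near (460,-455)). I'll first move over the board, aligning the tool axes with the world.

Request:
drive_tool(
  series="-0.95 -0.89 -0.79 0 0 1 1;-0.95 -0.89 -0.79 0 0 1 1;-0.95 -0.89 -0.79 0 0 1 1;-0.95 -0.89 -0.79 0 0 1 1;-0.95 -0.89 -0.79 0 0 1 1;-0.95 -0.89 -0.79 0 0 1 1",
)

```text
time_s: 1.9
eef_pos: [280.7, 330.3, 300.7]
ee_rot: [0.0, 0.452, 0.892, 0.0]
force: [-0.3, 0.1, -0.3]
grip_width: 0.999
```

Request:
drive_tool(
  series="-0.94 -0.27 0 0 0 1 1;-0.94 -0.27 0 0 0 1 1;-0.94 -0.27 0 0 0 1 1;-0.94 -0.27 0 0 0 1 1;-0.94 -0.27 0 0 0 1 1;-0.94 -0.27 0 0 0 1 1",
)

```text
time_s: 2.5
eef_pos: [320.9, 220.9, 300.1]
ee_rot: [-0.0, 0.658, 0.753, -0.0]
force: [0.1, -0.7, -0.2]
grip_width: 1.002
```

Request:
drive_tool(
  series="-0.93 0.04 0 0 0 0.27 1;-0.93 0.04 0 0 0 0.27 1;-0.93 0.04 0 0 0 0.27 1;-0.93 0.04 0 0 0 0.27 1;-0.93 0.04 0 0 0 0.27 1",
)

```text
time_s: 3.0
eef_pos: [340.6, 111.8, 300.0]
ee_rot: [-0.001, 0.706, 0.708, -0.0]
force: [-0.1, 0.6, -1.1]
grip_width: 1.001
```

Request:
drive_tool(
  series="-0.95 0 0 0 0 0 1;-0.95 0 0 0 0 0 1;-0.95 0 0 0 0 0 1;-0.95 0 0 0 0 0 1;-0.95 0 0 0 0 0 1",
)

```text
time_s: 3.5
eef_pos: [341.0, -1.0, 299.9]
ee_rot: [-0.001, 0.706, 0.709, -0.0]
force: [-0.4, -0.2, -0.4]
grip_width: 0.998
```

Run:
```python
from h import *
info(); p=cap("wrist"); save(p,"w0.png"); V=np.array(p["view"]); print(p["fx"],"cam",np.round(-V[:3,:3].T@V[:3,3]),"look",np.round(-V[2,:3],2),"right",np.round(V[0,:3],2))
go((430,-391,200),0)
```

```text
t 3.5 p [341.   -1.  299.9] F [-0.4 -0.2 -0.4] g 0.998 q [-0.35 -0.17  1.78  0.    1.54 -0.36]
[[-0.004, 1.0, -0.001], [1.0, 0.004, 0.001], [0.001, -0.001, -1.0]]
359.36124075970264 cam [342.  82. 468.] look [ 0.   -0.32 -0.95] right [ 1.  0. -0.]
go [ 430 -391  200] shift [-3.257  0.726  0.828] turn [-0.002 -0.002  0.01 ]
```

View pics/w0.png

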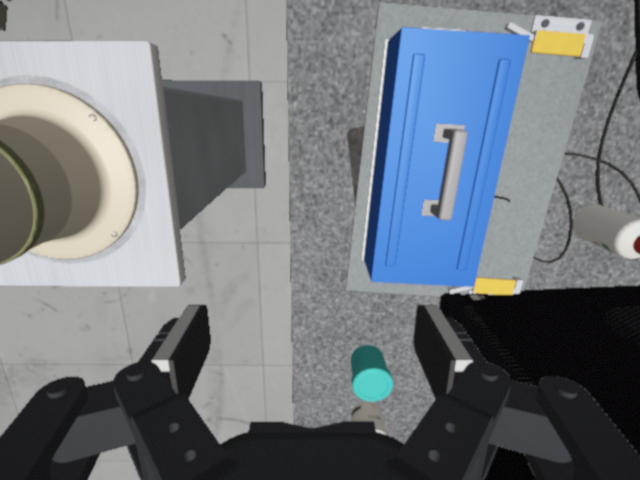

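The wrist view shows the whole dock: lips at (557,42) and (497,286), handle at (450,172), the turquoise look-alike at (372,375), and the white jar just behind the gripper.

```bash
cat >> h.py <<'E'
def dock(p):
    ys=[b for b in blob(p,"yellow") if b[0][4]>60][:2]
    P=sorted([at(p,*b[1],20.5) for b in ys],key=lambda a:-a[1]); d=P[0]-P[1]; yaw=-np.arctan2(d[0],d[1]); c=(P[0]+P[1])/2
    o=c[:2]+2*np.array([np.cos(yaw),np.sin(yaw)]); print("lips",np.round(P,1).tolist(),"dock",np.round(o,1),"yaw",round(yaw,4)); return o,yaw
E
python3 - <<'E'
from h import *
p=cap("wrist"); dock(p)
s,c,m=blob(p,"blue")[0]; print(s)
# visible blue incl. sides; top-face fit by reprojecting model
from scipy.optimize import minimize
def model(v,z0=0):
    x,y,a,=v; Rm=np.array([[np.cos(a),-np.sin(a)],[np.sin(a),np.cos(a)]])
    pts=[]
    for z in (11,81):
        for sx in (-62,62):
            for sy in (-134.5,134.5): pts.append(proj(p,(*(np.array([x,y])+Rm@[sx,sy]),z)))
    return cv2.convexHull(np.array(pts,np.float32))
m=cv2.morphologyEx(m,cv2.MORPH_CLOSE,np.ones((25,25),np.uint8))
def cost(v):
    k=np.zeros(m.shape,np.uint8); cv2.fillPoly(k,[np.int32(np.round(model(v)*16))],1,shift=4); return float(np.sum(k!=m))
r=minimize(cost,[481,19,-.05],method="Nelder-Mead",options=dict(initial_simplex=[[481,19,-.05],[490,19,-.05],[481,28,-.05],[481,19,0]],xatol=.05,fatol=1))
print(np.round(r.x,3),r.fun)
E
```

```text
lips [[616.4, 155.3, 20.5], [595.9, -145.2, 20.5]] dock [608.1   4.9] yaw -0.0682
[  365    28   164   259 29554]
[ 4.82889e+02  2.16170e+01 -5.60000e-02] 962.0
```

Request:
drive_tool(
  series="-0.95 0.3 0 0 0 0 1;-0.95 0.3 0 0 0 0 1;-0.95 0.3 0 0 0 0 1;-0.95 0.3 0 0 0 0 1;-0.95 0.3 0 0 0 0 1",
)

```text
time_s: 4.1
eef_pos: [377.7, -113.3, 299.7]
ee_rot: [-0.001, 0.705, 0.709, 0.0]
force: [-0.7, 0.2, 0.2]
grip_width: 0.998
```

Request:
drive_tool(
  series="-0.95 0.2 0 0 0 0 1;-0.95 0.2 0 0 0 0 1;-0.95 0.2 0 0 0 0 1;-0.95 0.2 0 0 0 0 1;-0.95 0.2 0 0 0 0 1",
)

```text
time_s: 4.6
eef_pos: [402.6, -225.4, 299.7]
ee_rot: [-0.001, 0.704, 0.71, 0.0]
force: [0.9, 0.4, 0.4]
grip_width: 0.996
```

Request:
drive_tool(
  series="-0.6 0.15 0 0 0 0 1;-0.6 0.15 0 0 0 0 1;-0.6 0.15 0 0 0 0 1;-0.6 0.15 0 0 0 0 1;-0.6 0.15 0 0 0 0 1",
)

```text
time_s: 5.1
eef_pos: [421.3, -295.6, 300.2]
ee_rot: [-0.001, 0.704, 0.711, 0.0]
force: [-1.4, 0.1, -1.0]
grip_width: 1.001
```

Run:
```python
from h import *
info(); p=cap("wrist"); save(p,"w1.png")
for d in nets.spot_in("jar_white",p)[:4]: 
    r=d["rect"]; print(np.round(r),d["confidence"],np.round(at(p,(r[0]+r[2])/2,(r[1]+r[3])/2,45)))
```

```text
t 5.1 p [ 421.3 -295.6  300.2] F [-1.4  0.1 -1. ] g 1.001 q [-0.84  0.24  1.35  0.    1.55 -0.85]
[[-0.01, 1.0, -0.001], [1.0, 0.01, 0.001], [0.001, -0.001, -1.0]]
[289. 149. 342. 201.] 0.86 [ 427. -283.   45.]
[297. 227. 345. 287.] 0.7 [ 436. -388.   45.]
```

View pics/w1.png

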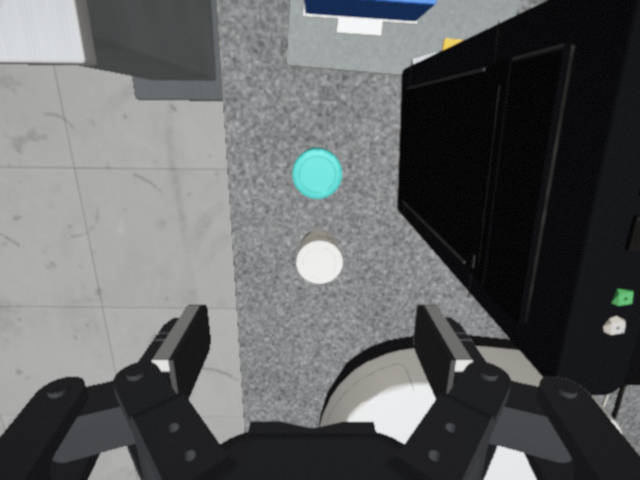

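The white-lidded jar is at (320,262) next to the turquoise look-alike at (317,173). The rounded machine begins near (330,400).

Run:
```python
from h import *
p=cap("wrist")
print("white",at(p,320,262,62),"turq",at(p,317,173,62))
for q in ((322,425),(340,385),(380,350),(430,337),(500,340),(232,340),(400,210),(470,265),(525,330),(400,70)): print(q,np.round(at(p,*q,0)),np.round(at(p,*q,100)))
X=at(p,320,262,62); go((X[0],X[1],105),0)
```

```text
white [ 434.20232834 -387.48710071   62.        ] turq [ 428.89114884 -278.44837967   62.        ]
(322, 425) [ 445. -711.    0.] [ 440. -605.  100.]
(340, 385) [ 472. -628.    0.] [ 461. -540.  100.]
(380, 350) [ 531. -561.    0.] [ 508. -487.  100.]
(430, 337) [ 606. -537.    0.] [ 567. -468.  100.]
(500, 340) [ 714. -541.    0.] [ 652. -471.  100.]
(232, 340) [ 304. -545.    0.] [ 329. -474.  100.]
(400, 210) [ 542. -337.    0.] [ 517. -311.  100.]
(470, 265) [ 649. -417.    0.] [ 601. -373.  100.]
(525, 330) [ 749. -523.    0.] [ 679. -457.  100.]
(400, 70) [ 527. -165.    0.] [ 505. -175.  100.]
go [ 434.2 -387.5  105. ] shift [-0.763  0.102  1.624] turn [-0.002 -0.003  0.019]
```

A tilted cover placement (centre about (469,-494), long axis at 0.345 rad) clears jar_white, the beaker and the machine, so nothing has to be moved first. I'm going to the handle.

Request:
drive_tool(
  series="0.98 -0.2 0.3 0 0 0 1;0.98 -0.2 0.3 0 0 0 1;0.98 -0.2 0.3 0 0 0 1;0.98 -0.2 0.3 0 0 0 1;0.98 -0.2 0.3 0 0 0 1",
)

```text
time_s: 5.75
eef_pos: [396.2, -178.7, 264.8]
ee_rot: [-0.0, 0.703, 0.711, 0.0]
force: [0.7, -0.7, 0.6]
grip_width: 0.999
```

Request:
drive_tool(
  series="0.95 0 0 0 0 0 1;0.95 0 0 0 0 0 1;0.95 0 0 0 0 0 1;0.95 0 0 0 0 0 1;0.95 0 0 0 0 0 1",
)

```text
time_s: 6.25
eef_pos: [395.5, -65.7, 265.0]
ee_rot: [0.0, 0.704, 0.711, 0.0]
force: [0.3, 0.1, 0.3]
grip_width: 1.001
```

Request:
drive_tool(
  series="0.72 0.72 0.5 0 0 0.12 1;0.72 0.72 0.5 0 0 0.12 1;0.72 0.72 0.5 0 0 0.12 1;0.72 0.72 0.5 0 0 0.12 1;0.72 0.72 0.5 0 0 0.12 1;0.72 0.72 0.5 0 0 0.12 1",
)

```text
time_s: 6.85
eef_pos: [481.1, 20.1, 205.5]
ee_rot: [0.001, 0.725, 0.689, 0.0]
force: [-0.3, 0.1, 0.3]
grip_width: 1.0
```

Run:
```python
from h import *
info(); p=cap("wrist"); save(p,"w2.png")
for d in nets.spot_in("cover_grip",p)[:2]: print(d)
for X in ((482.9,21.6,114),(485.4,66.5,114),(480.4,-23.3,114)): print(proj(p,X))
go((482.9,21.6,90),-0.056)
```

```text
t 6.85 p [481.1  20.1 205.5] F [-0.3  0.1  0.3] g 1.0 q [-0.2   0.22  1.62 -0.    1.3  -0.15]
[[0.052, 0.999, 0.001], [0.999, -0.052, -0.001], [-0.001, 0.001, -1.0]]
{'rect': [226.8, 34.3, 396.3, 346.9], 'confidence': 0.62}
[311.36863821 225.25451391]
[311.6230062  165.42502364]
[311.14011144 279.00593532]
go [482.9  21.6  90. ] shift [0.012 0.013 0.964] turn [0.003 0.001 0.009]
```

View pics/w2.png

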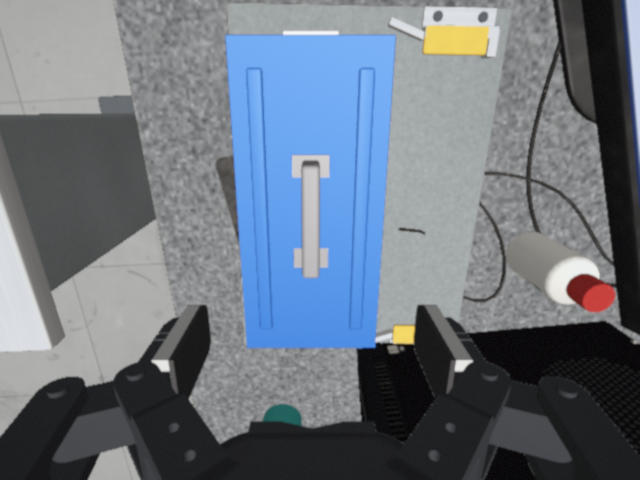

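The bar runs from (311,160) to (311,278), which matches the prediction. I'm descending and gripping.

Request:
drive_tool(
  series="0.01 0.01 0.5 0 0 0.01 1;0.01 0.01 0.75 0 0 0.01 1;0.01 0.01 0.85 0 0 0.01 1;0.01 0.01 0.92 0 0 0.01 1;0.01 0.01 0.96 0 0 0.01 1;0.01 0.01 0.96 0 0 0.01 1;0.01 0.01 0.96 0 0 0.01 1",
)

```text
time_s: 7.65
eef_pos: [483.2, 21.3, 91.7]
ee_rot: [0.002, 0.727, 0.687, 0.001]
force: [-0.2, 0.6, -0.5]
grip_width: 0.998
```

Request:
drive_tool(
  series="0 0 0 0 0 0 0;0 0 0 0 0 0 0;0 0 0 0 0 0 0;0 0 0 0 0 0 0;0 0 0 0 0 0 0;0 0 0 0 0 0 0;0 0 0 0 0 0 0;0 0 0 0 0 0 0;0 0 0 0 0 0 0;0 0 0 0 0 0 0;0 0 0 0 0 0 0;0 0 0 0 0 0 0",
  newtons=60,
)

```text
time_s: 8.85
eef_pos: [483.2, 21.3, 91.7]
ee_rot: [0.002, 0.727, 0.687, 0.001]
force: [-0.1, 0.0, -0.4]
grip_width: -0.002
```

Run:
```python
from h import *
info(); 
a=-.068; e=np.array([np.cos(a),np.sin(a)]); D=np.array([608.1,4.9])
for d in (-70,-40,-10,2): go((*(D+e*d),90),a)
```

```text
t 8.85 p [483.2  21.3  91.7] F [-0.1  0.  -0.4] g -0.002 q [-0.2   0.35  1.77 -0.    1.02 -0.14]
[[0.057, 0.998, 0.004], [0.998, -0.057, -0.001], [-0.001, 0.004, -1.0]]
go [538.3   9.7  90. ] shift [-0.071  0.464  0.016] turn [0.008 0.002 0.023]
go [568.2   7.6  90. ] shift [-0.074  0.714  0.017] turn [0.008 0.002 0.023]
go [598.1   5.6  90. ] shift [-0.076  0.964  0.018] turn [0.008 0.002 0.023]
go [610.1   4.8  90. ] shift [-0.078  1.064  0.018] turn [0.008 0.002 0.023]
```

Run:
```python
from h import *
p=cap("wrist"); save(p,"w3.png",(200,130,480,480),1.7)
p=cap("scene"); save(p,"s3.png",(230,130,430,350),2.7)
a=cv2.imread("pics/w3.png"); b=cv2.imread("pics/s3.png"); h=590
a=cv2.resize(a,(int(a.shape[1]*h/a.shape[0]*.8),int(h*.8))); b=cv2.resize(b,(400,int(h*.8))); cv2.imwrite("pics/c3.png",np.hstack([a,b])); print(a.shape)
```

```text
(472, 377, 3)
```

View pics/c3.png

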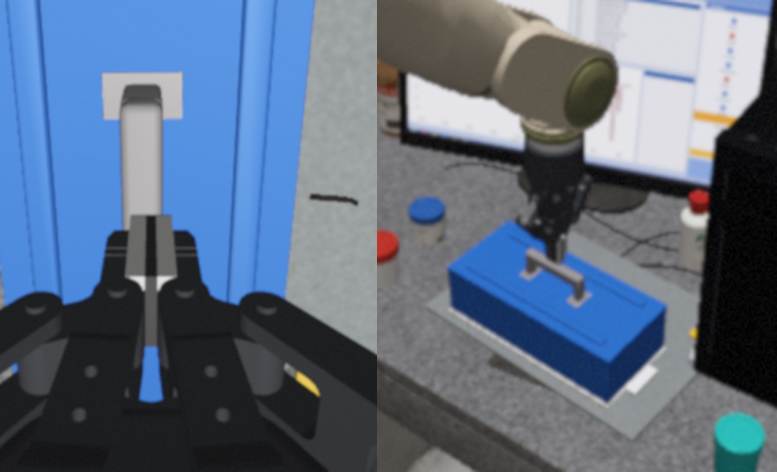

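Run:
```python
from h import *
p=cap("scene"); w=cap("wrist")
k=np.array([400/200,472/220])
for n,X in (("tcp",(483.2,21.3,91.7)),("tcp+18.7",(483.2,21.3,110.4)),("barL",(485.4,66.5,107)),("barR",(480.4,-23.3,107)),("covcorner",(548.3,152.5,81)),("covcornR",(413.5,-109,81))):
    a=proj(p,X); b=proj(w,X); print(n,np.round(a),"crop",np.round((a-[230,130])*k)+[377,0],"wrist",np.round(b),"crop",np.round((b-[200,130])*1.35))
```

```text
tcp [319. 258.] crop [556. 275.] wrist [308. 281.] crop [146. 204.]
tcp+18.7 [319. 253.] crop [556. 263.] wrist [308. 299.] crop [146. 229.]
barL [306. 247.] crop [529. 251.] wrist [307. 204.] crop [145.  99.]
barR [333. 261.] crop [583. 280.] wrist [308. 373.] crop [146. 327.]
covcorner [296. 232.] crop [508. 218.] wrist [443. -16.] crop [ 328. -197.]
covcornR [346. 297.] crop [609. 358.] wrist [216. 456.] crop [ 21. 440.]
```

The fingers look shut above the bar. I'll open them and probe downward gently.

Request:
drive_tool(
  series="0 0 -0.1 0 0 0 0;0 0 -0.1 0 0 0 1;0 0 -0.1 0 0 0 1;0 0 -0.1 0 0 0 1;0 0 -0.1 0 0 0 1;0 0 -0.1 0 0 0 1;0 0 -0.1 0 0 0 1;0 0 -0.1 0 0 0 1;0 0 -0.1 0 0 0 1;0 0 -0.1 0 0 0 1;0 0 -0.1 0 0 0 1",
)

```text
time_s: 10.15
eef_pos: [483.1, 21.3, 103.7]
ee_rot: [0.002, 0.727, 0.687, 0.001]
force: [0.1, 0.8, -0.8]
grip_width: 1.001
```

Run:
```python
from h import *
info()
p=cap("scene"); save(p,"s4.png",(270,190,370,310),5)
w=cap("wrist"); save(w,"w4.png",(140,130,480,480),1.5)
a=cv2.imread("pics/s4.png"); b=cv2.imread("pics/w4.png"); a=cv2.resize(a,(385,525)); b=cv2.resize(b,(400,525)); cv2.imwrite("pics/c4.png",np.hstack([b,a]))
```

```text
t 10.15 p [483.1  21.3 103.7] F [ 0.1  0.8 -0.8] g 1.001 q [-0.2   0.33  1.76 -0.    1.05 -0.14]
[[0.057, 0.998, 0.004], [0.998, -0.057, -0.001], [-0.001, 0.004, -1.0]]
```

View pics/c4.png

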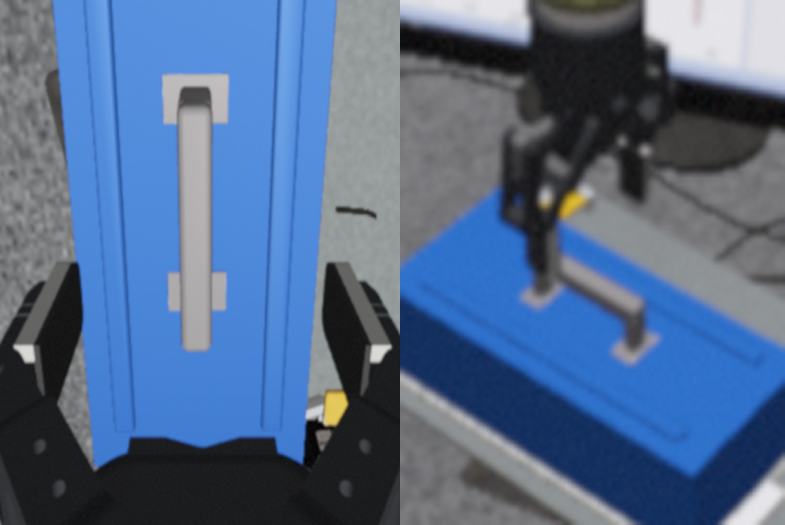

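Run:
```python
from h import *
p=cap("scene");w=cap("wrist")
for z in (104,117,130,145,160):
    for dx in (-42.5,42.5):
        X=(483.1+dx,21.3-.057*dx,z); a=proj(p,X); b=proj(w,X); print(z,dx,"scene crop",np.round((a-[270,190])*[3.85,4.375]+[400,0]),"wrist crop",np.round((b-[140,130])*[1.176,1.5]))
for n,X in (("L",(485.4,66.5,114)),("R",(480.4,-23.3,114)),("Lz81",(484.9,59,81)),("Rz81",(480.9,-15,81))):
    a=proj(p,X);b=proj(w,X); print(n,"scene",np.round((a-[270,190])*[3.85,4.375]+[400,0]),"wrist",np.round((b-[140,130])*[1.176,1.5]))
```

```text
104 -42.5 scene crop [549. 319.] wrist crop [101. 228.]
104 42.5 scene crop [630. 248.] wrist crop [295. 227.]
117 -42.5 scene crop [548. 301.] wrist crop [ 94. 246.]
117 42.5 scene crop [630. 231.] wrist crop [301. 245.]
130 -42.5 scene crop [548. 284.] wrist crop [ 86. 267.]
130 42.5 scene crop [630. 213.] wrist crop [309. 266.]
145 -42.5 scene crop [547. 263.] wrist crop [ 75. 295.]
145 42.5 scene crop [630. 193.] wrist crop [320. 295.]
160 -42.5 scene crop [547. 242.] wrist crop [ 62. 330.]
160 42.5 scene crop [630. 173.] wrist crop [332. 329.]
L scene [538. 239.] wrist [197. 106.]
R scene [642. 300.] wrist [198. 354.]
Lz81 scene [548. 287.] wrist [197. 105.]
Rz81 scene [632. 338.] wrist [198. 283.]
```

The bar is where predicted, but the fingertips look about 20 mm higher than the TCP reading implies. I'll lower in steps, watching the force.

Request:
drive_tool(
  series="0 0 0.1 0 0 0 1;0 0 0.15 0 0 0 1;0 0 0.2 0 0 0 1;0 0 0.2 0 0 0 1;0 0 0.2 0 0 0 1",
)

```text
time_s: 10.85
eef_pos: [483.3, 21.3, 79.6]
ee_rot: [0.002, 0.727, 0.687, 0.001]
force: [1.2, -0.1, 0.4]
grip_width: 1.001
```

Request:
drive_tool(
  series="0 0 0.03 0 0 0 1;0 0 0.06 0 0 0 1;0 0 0.08 0 0 0 1;0 0 0.08 0 0 0 1",
)

```text
time_s: 11.25
eef_pos: [483.1, 21.3, 69.6]
ee_rot: [0.001, 0.727, 0.687, 0.001]
force: [-0.2, 0.2, -0.7]
grip_width: 1.001
```

Run:
```python
from h import *
info()
p=cap("scene");w=cap("wrist")
# finger tip position in wrist picture is fixed; report tip row by checking scene: save for view
save(p,"s5.png",(270,190,370,310),5)
```

```text
t 11.25 p [483.1  21.3  69.6] F [-0.2  0.2 -0.7] g 1.001 q [-0.2   0.38  1.79 -0.    0.96 -0.14]
[[0.057, 0.998, 0.003], [0.998, -0.057, -0.001], [-0.001, 0.003, -1.0]]
```

Request:
drive_tool(
  series="0 0 0 0 0 0 0.3;0 0 0 0 0 0 0;0 0 0 0 0 0 0;0 0 0 0 0 0 0;0 0 0 0 0 0 0;0 0 0 0 0 0 0;0 0 0 0 0 0 0;0 0 0 0 0 0 0;0 0 0 0 0 0 0;0 0 0 0 0 0 0;0 0 0 0 0 0 0",
  newtons=50,
)

```text
time_s: 12.45
eef_pos: [483.3, 21.3, 70.1]
ee_rot: [0.002, 0.727, 0.687, 0.001]
force: [-2.2, 0.8, 4.8]
grip_width: 0.153
```

The bar is held (13 mm between the pads). Now I'm sliding toward the mouth, aligned with the dock.

Request:
drive_tool(
  series="-0.02 0.15 0 0 0 0.01 0;-0.05 0.3 0 0 0 0.023 0;-0.07 0.46 0 0 0 0.023 0;-0.07 0.46 0 0 0 0.023 0;-0.07 0.46 0 0 0 0.023 0",
)

```text
time_s: 12.95
eef_pos: [537.9, 9.7, 70.2]
ee_rot: [0.002, 0.731, 0.683, 0.001]
force: [2.1, -0.5, 0.4]
grip_width: 0.152
```

```bash
cat >> h.py <<'E'
def tubpose(p,z0=6,guess=(538,10,-.068)):
    from scipy.optimize import minimize
    s,c,m=[b for b in blob(p,"blue")][0]
    m=cv2.morphologyEx(m,cv2.MORPH_CLOSE,np.ones((15,15),np.uint8))
    def cost(v):
        x,y,a=v; Rm=np.array([[np.cos(a),-np.sin(a)],[np.sin(a),np.cos(a)]])
        pts=np.array([proj(p,(*(np.array([x,y])+Rm@[sx,sy]),z)) for z in (z0+5,z0+75) for sx in (-62,62) for sy in (-134.5,134.5)],np.float32)
        k=np.zeros(m.shape,np.uint8); cv2.fillPoly(k,[np.int32(np.round(cv2.convexHull(pts)*16))],1,shift=4); return float(np.sum(k!=m))
    g=np.array(guess); r=minimize(cost,g,method="Nelder-Mead",options=dict(initial_simplex=[g,g+[8,0,0],g+[0,8,0],g+[0,0,.05]],xatol=.05,fatol=.5)); print("cover",np.round(r.x,3),r.fun); return r.x
E
python3 - <<'E'
from h import *
info(); p=cap("scene"); s,q,r=st(); tubpose(p); tubpose(cap("top"))
a=-.068; e=np.array([np.cos(a),np.sin(a)]); D=np.array([608.1,4.9])
for d in (-40,-10,2): go((*(D+e*d),q[2]),a)
E
```

```text
t 12.95 p [537.9   9.7  70.2] F [ 2.1 -0.5  0.4] g 0.152 q [-0.2   0.48  1.63 -0.    1.02 -0.13]
[[0.068, 0.998, 0.004], [0.998, -0.068, -0.001], [-0.001, 0.004, -1.0]]
cover [ 5.38751e+02  1.32150e+01 -7.40000e-02] 538.0
cover [ 5.38083e+02  1.01940e+01 -6.50000e-02] 2618.0
go [568.2   7.6  70.2] shift [-0.002  0.259  0.001] turn [ 0.006  0.001 -0.   ]
go [598.1   5.6  70.2] shift [-0.002  0.509  0.002] turn [ 0.006  0.001 -0.   ]
go [610.1   4.8  70.2] shift [-0.002  0.609  0.002] turn [ 0.006  0.001 -0.   ]
```

Request:
drive_tool(
  series="0 0.06 0 0 0 0 0;0 0.12 0 0 0 0 0;0 0.18 0 0 0 0 0;0 0.24 0 0 0 0 0;0 0.3 0 0 0 0 0;0 0.36 0 0 0 0 0;0 0.42 0 0 0 0 0;0 0.42 0 0 0 0 0",
)

```text
time_s: 13.85
eef_pos: [588.7, 6.3, 70.2]
ee_rot: [0.002, 0.731, 0.683, 0.001]
force: [0.9, -0.4, -1.5]
grip_width: 0.148
```

Request:
drive_tool(
  series="0 0.05 0 0 0 0 0;0 0.1 0 0 0 0 0;0 0.14 0 0 0 0 0;0 0.17 0 0 0 0 0;0 0.2 0 0 0 0 0;0 0.2 0 0 0 0 0",
)

```text
time_s: 14.45
eef_pos: [612.4, 4.7, 70.4]
ee_rot: [0.001, 0.731, 0.683, 0.001]
force: [-5.0, 0.1, 2.6]
grip_width: 0.149
```

Run:
```python
from h import *
info(); p=cap("scene"); save(p,"s6.png",(240,180,400,310),3.5); tubpose(p,guess=(608,5,-.068))
w=cap("wrist"); save(w,"w6.png"); dock(w); dock(p)
```

```text
t 14.45 p [612.4   4.7  70.4] F [-5.   0.1  2.6] g 0.149 q [-0.18  0.63  1.39 -0.    1.13 -0.11]
[[0.068, 0.998, 0.003], [0.998, -0.068, -0.001], [-0.001, 0.003, -1.0]]
cover [ 6.13111e+02  1.27780e+01 -9.70000e-02] 760.0Traceback (most recent call last):
  File "<stdin>", line 3, in <module>
  File "h.py", line 44, in dock
    P=sorted([at(p,*b[1],20.5) for b in ys],key=lambda a:-a[1]); d=P[0]-P[1]; yaw=-np.arctan2(d[0],d[1]); c=(P[0]+P[1])/2
                                                                   ~^^^
IndexError: list index out of range
```

View pics/w6.png

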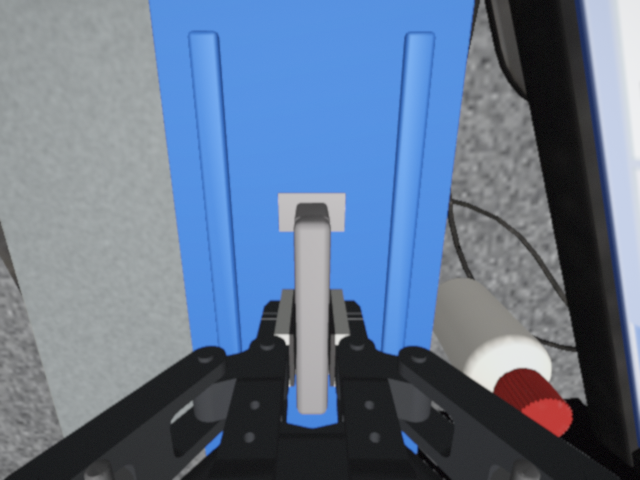

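The bar sits squarely between the pads. A resisting force of −5 N at x = 612 suggests the stop, so I'll push slightly further to confirm.

Request:
drive_tool(
  series="0 0.02 0 0 0 0 0;0 0.02 0 0 0 0 0;0 0.02 0 0 0 0 0",
)

```text
time_s: 14.85
eef_pos: [613.6, 4.7, 70.9]
ee_rot: [0.0, 0.731, 0.683, -0.0]
force: [-10.7, 0.6, 7.9]
grip_width: 0.156
```

Run:
```python
from h import *
info(); p=cap("scene"); save(p,"s6.png",(250,185,390,300),5)
```

```text
t 14.85 p [613.6   4.7  70.9] F [-10.7   0.6   7.9] g 0.156 q [-0.18  0.63  1.38 -0.    1.13 -0.11]
[[0.068, 0.998, 0.0], [0.998, -0.068, -0.001], [-0.001, 0.0, -1.0]]
```

View pics/s6.png

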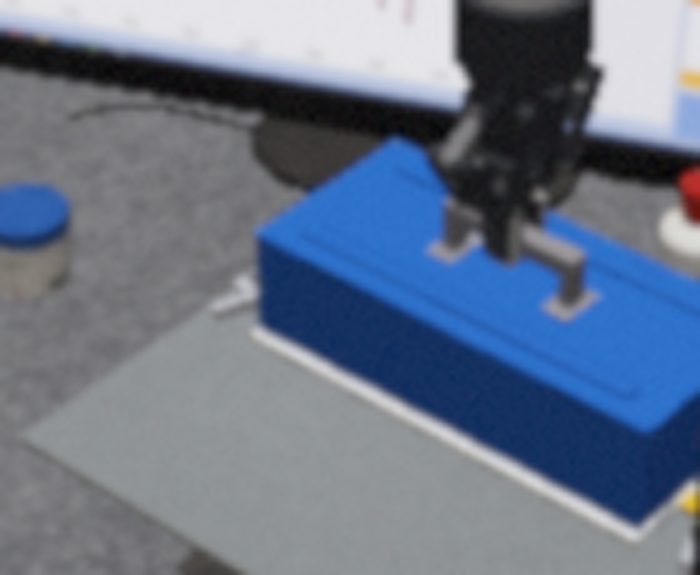

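The tub is home against the stops: force rose to −10.7 N and the tab is inside the bracket. I'll relieve the push slightly and pull straight up.

Request:
drive_tool(
  series="0 -0.012 -0.02 0 0 0 0;0 -0.012 -0.05 0 0 0 0;0 -0.012 -0.08 0 0 0 0;0 -0.012 -0.11 0 0 0 0;0 -0.012 -0.14 0 0 0 0;0 -0.012 -0.17 0 0 0 0;0 -0.012 -0.2 0 0 0 0;0 -0.012 -0.23 0 0 0 0;0 -0.012 -0.26 0 0 0 0;0 -0.012 -0.3 0 0 0 0;0 -0.012 -0.35 0 0 0 0;0 -0.012 -0.42 0 0 0 0;0 -0.012 -0.5 0 0 0 0;0 -0.012 -0.5 0 0 0 0",
  newtons=70,
)

```text
time_s: 16.3
eef_pos: [613.0, 4.7, 132.8]
ee_rot: [0.002, 0.731, 0.683, 0.001]
force: [-0.0, 0.4, -2.4]
grip_width: 0.144
```

Run:
```python
from h import *
info(); p=cap("scene"); save(p,"s7.png",(240,130,430,310),4)
```

```text
t 16.3 p [613.    4.7 132.8] F [-0.   0.4 -2.4] g 0.144 q [-0.18  0.56  1.32 -0.    1.26 -0.11]
[[0.068, 0.998, 0.004], [0.998, -0.068, -0.001], [-0.001, 0.004, -1.0]]
```

View pics/s7.png

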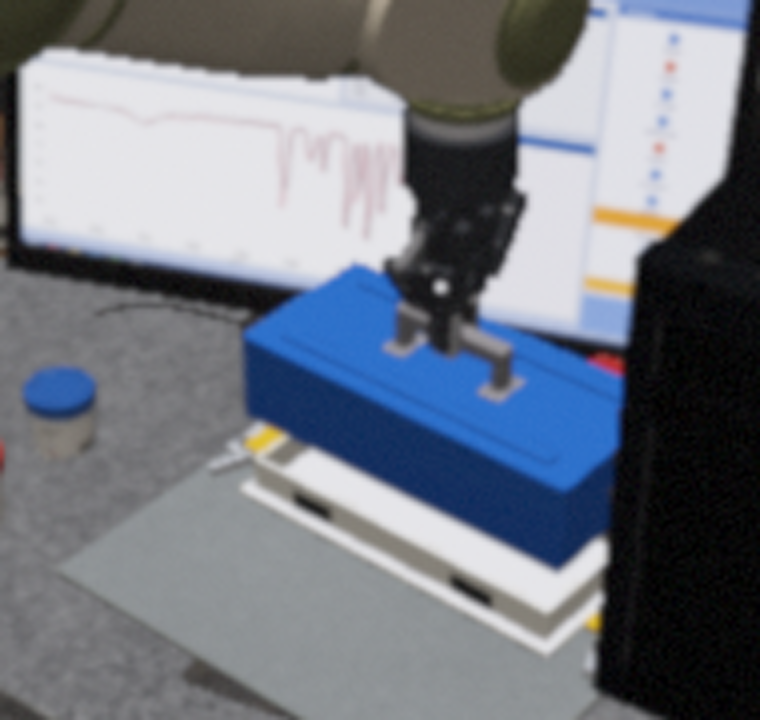

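The tub stayed down in the dock; its white rim shows at (400,530), and the force equals the cover's weight only. I'm carrying the cover back and then right.

Request:
drive_tool(
  series="0 -0.2 -0.25 0 0 0 0;0 -0.5 -0.42 0 0 0 0;0 -0.8 -0.42 0 0 0 0;0 -0.96 -0.42 0 0 0 0;0 -0.96 -0.42 0 0 0 0;0 -0.96 -0.42 0 0 0 0",
)

```text
time_s: 16.95
eef_pos: [497.7, 12.6, 182.0]
ee_rot: [0.001, 0.731, 0.683, 0.001]
force: [0.5, -0.1, -3.0]
grip_width: 0.147
```

Request:
drive_tool(
  series="-0.02 -0.25 0 0 0 0 0;-0.05 -0.6 0 0 0 0 0;-0.09 -0.85 0 0 0 0 0;-0.09 -0.99 0 0 0 0 0;-0.09 -0.99 0 0 0 0 0;-0.09 -0.99 0 0 0 0 0",
)

```text
time_s: 17.55
eef_pos: [379.6, 9.6, 182.0]
ee_rot: [0.002, 0.731, 0.682, 0.001]
force: [0.4, 0.0, -2.1]
grip_width: 0.146
```

Run:
```python
from h import *
info(); go((380,-70,184),-.45)
p=cap("top"); dock(p)
```

```text
t 17.55 p [379.6   9.6 182. ] F [ 0.4  0.  -2.1] g 0.146 q [-0.29  0.01  1.93 -0.    1.2  -0.22]
[[0.068, 0.998, 0.004], [0.998, -0.068, -0.002], [-0.001, 0.004, -1.0]]
go [380 -70 184] shift [-0.662  0.049 -0.016] turn [0.008 0.001 0.763]
lips [[612.9, 154.6, 20.5], [592.7, -149.4, 20.5]] dock [604.8   2.4] yaw -0.0662
```

Request:
drive_tool(
  series="-0.2 0.01 0 0 0 0.2 0;-0.45 0.03 0 0 0 0.5 0;-0.66 0.05 0 0 0 0.76 0;-0.66 0.05 0 0 0 0.76 0;-0.66 0.05 0 0 0 0.76 0;-0.66 0.05 0 0 0 0.76 0",
)

```text
time_s: 18.2
eef_pos: [380.6, -69.3, 181.8]
ee_rot: [0.001, 0.846, 0.533, 0.001]
force: [-0.2, -0.2, -2.5]
grip_width: 0.141
```

Request:
drive_tool(
  series="-0.2 0.1 0 0 0 0.2 0;-0.45 0.2 0 0 0 0.5 0;-0.76 0.35 0 0 0 0.78 0;-0.76 0.35 0 0 0 0.78 0;-0.76 0.35 0 0 0 0.78 0;-0.76 0.35 0 0 0 0.78 0",
)

```text
time_s: 18.8
eef_pos: [379.2, -168.6, 181.8]
ee_rot: [0.001, 0.933, 0.36, 0.001]
force: [0.2, 1.0, -2.2]
grip_width: 0.142
```

Request:
drive_tool(
  series="-0.2 0.2 0 0 0 0.2 0;-0.35 0.4 0 0 0 0.5 0;-0.5 0.56 0 0 0 0.78 0;-0.5 0.56 0 0 0 0.78 0;-0.5 0.56 0 0 0 0.78 0;-0.5 0.56 0 0 0 0.78 0",
)

```text
time_s: 19.4
eef_pos: [380.2, -257.4, 182.0]
ee_rot: [0.0, 0.985, 0.174, 0.001]
force: [-1.5, 0.2, -1.9]
grip_width: 0.144
```

Request:
drive_tool(
  series="-0.1 0.25 0 0 0 0 0;-0.2 0.5 0 0 0 0 0;-0.25 0.71 0 0 0 0 0;-0.25 0.71 0 0 0 0 0;-0.25 0.71 0 0 0 0 0",
)

```text
time_s: 19.9
eef_pos: [381.5, -346.7, 181.8]
ee_rot: [-0.0, 0.985, 0.175, 0.001]
force: [0.0, 0.3, -1.2]
grip_width: 0.143
```

Run:
```python
from h import *
info(); go((385,-450,182),-1.226); go((469,-494,182),-1.226)
w=cap("wrist"); save(w,"w8.png"); t=cap("top"); save(t,"t8.png",(380,160,580,310),4)
for n in("jar_white","beaker_250"): print(n,[(np.round(d["rect"]),round(d["confidence"],2)) for d in nets.spot_in(n,t)])
```

```text
t 19.9 p [ 381.5 -346.7  181.8] F [ 0.   0.3 -1.2] g 0.143 q [-0.97  0.31  1.57  0.    1.26  0.25]
[[0.939, 0.345, 0.003], [0.345, -0.939, 0.001], [0.003, 0.0, -1.0]]
go [ 385 -450  182] shift [-0.269  0.819 -0.002] turn [ 0.001 -0.005  0.014]
go [ 469 -494  182] shift [ 0.262  1.404 -0.   ] turn [ 0.001 -0.005  0.014]
jar_white [(array([421., 271., 433., 288.]), 0.53)]
beaker_250 [(array([468., 196., 485., 219.]), 0.75)]
```

View pics/t8.png

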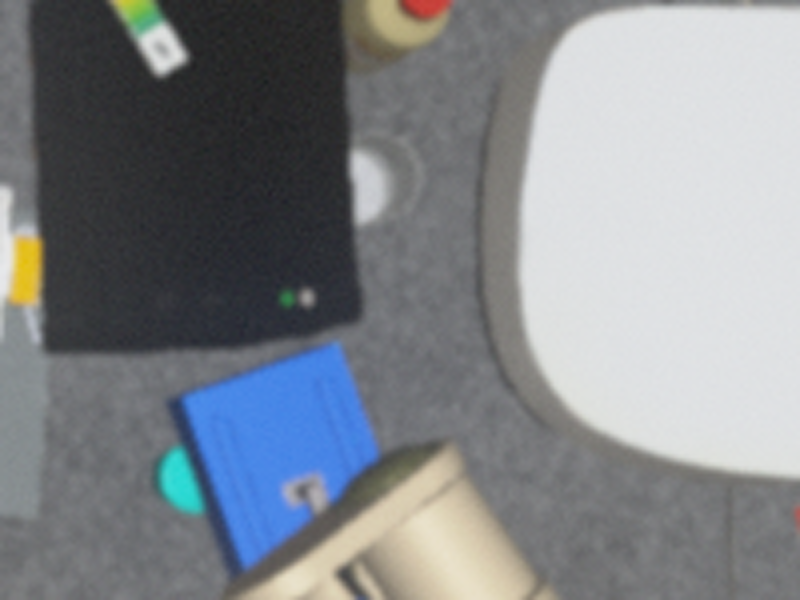

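The tower, the beaker (370,185), the machine outline, and the cover over the turquoise jar are all visible. I'll optimise the placing pose for clearance.

Run:
```python
from h import *
from scipy.optimize import differential_evolution as de
t=cap("top"); M=[at(t,380+u/4,160+v/4,20)[:2] for u,v in ((482,200),(482,250),(485,320),(505,375),(540,420),(600,450),(700,472))]
print(np.round(M).tolist())
print("edge",[np.round(at(t,u,165+322/2.2,0)) for u in (320,460,540)])
obs=[(m,4) for m in M]+[((434,-387.5),29),((429,-278),29),((663,-445),38),((540,-345),3),((527,-345),3)]
def clr(v):
    x,y,a=v; c,s=np.cos(a),np.sin(a); d=[]
    for q,r in obs:
        u=np.array(q)-[x,y]; l=abs(np.array([c*u[0]+s*u[1],-s*u[0]+c*u[1]]))-[134.5,62]
        d.append((np.hypot(*np.maximum(l,0)) if max(l)>0 else max(l))-r)
    xs=[x+i*134.5*c-j*62*s for i in(-1,1) for j in (-1,1)]
    d.append(min(xs)-318+5); return min(d)
r=de(lambda v:-clr(v),[(400,520),(-600,-420),(-.6,.8)],seed=1,maxiter=300); print(np.round(r.x,3),-r.fun)
```

```text
[[658.0, -528.0], [616.0, -528.0], [558.0, -530.0], [513.0, -546.0], [476.0, -575.0], [453.0, -624.0], [436.0, -707.0]]
edge [array([312.,  65.,   0.]), array([ 320., -398.,    0.]), array([ 325., -664.,    0.])]
[ 4.74487e+02 -4.80335e+02  4.57000e-01] 10.171860671591247
```

Request:
drive_tool(
  series="-0.1 0.25 0 0 0 -0.1 0;-0.2 0.5 0 0 0 -0.21 0;-0.25 0.73 0 0 0 -0.21 0;-0.25 0.73 0 0 0 -0.21 0;-0.25 0.73 0 0 0 -0.21 0",
)

```text
time_s: 20.65
eef_pos: [383.5, -439.0, 181.9]
ee_rot: [0.0, 0.974, 0.226, 0.001]
force: [-0.2, 0.6, -2.3]
grip_width: 0.145
```

Request:
drive_tool(
  series="-0.07 0.15 0 0 0 0 0;-0.14 0.3 0 0 0 0 0;-0.14 0.3 0 0 0 0 0;-0.14 0.3 0 0 0 0 0",
)

```text
time_s: 21.05
eef_pos: [384.4, -477.7, 181.9]
ee_rot: [-0.0, 0.974, 0.227, 0.001]
force: [-0.0, 0.9, -1.7]
grip_width: 0.143
```

Request:
drive_tool(
  series="0.2 0.1 0 0 0 0 0;0.4 0.2 0 0 0 0 0;0.55 0.28 0 0 0 0 0;0.67 0.33 0 0 0 0 0;0.67 0.33 0 0 0 0 0;0.67 0.33 0 0 0 0 0",
)

```text
time_s: 21.65
eef_pos: [473.8, -476.9, 182.2]
ee_rot: [-0.001, 0.974, 0.227, 0.001]
force: [0.1, -0.1, -2.4]
grip_width: 0.144
```

Run:
```python
from h import *
info(); go((474.5,-480.3,182),-1.114)
s=cap("scene"); save(s,"s9.png",(370,180,620,400),3.2)
w=cap("wrist"); print([(np.round(d["rect"]),round(d["confidence"],2)) for d in nets.spot_in("jar_white",w)],proj(w,(434,-387.5,62)))
```

```text
t 21.65 p [ 473.8 -476.9  182.2] F [ 0.1 -0.1 -2.4] g 0.144 q [-0.96  0.67  1.02  0.    1.46  0.15]
[[0.897, 0.442, 0.002], [0.442, -0.897, 0.002], [0.003, -0.0, -1.0]]
go [ 474.5 -480.3  182. ] shift [-0.008  0.028  0.001] turn [-0.001 -0.005  0.002]
[(array([ 28., 126., 132., 196.]), 0.88), (array([160., 186., 182., 246.]), 0.58)] [193.03603395 214.06875414]
```

View pics/s9.png

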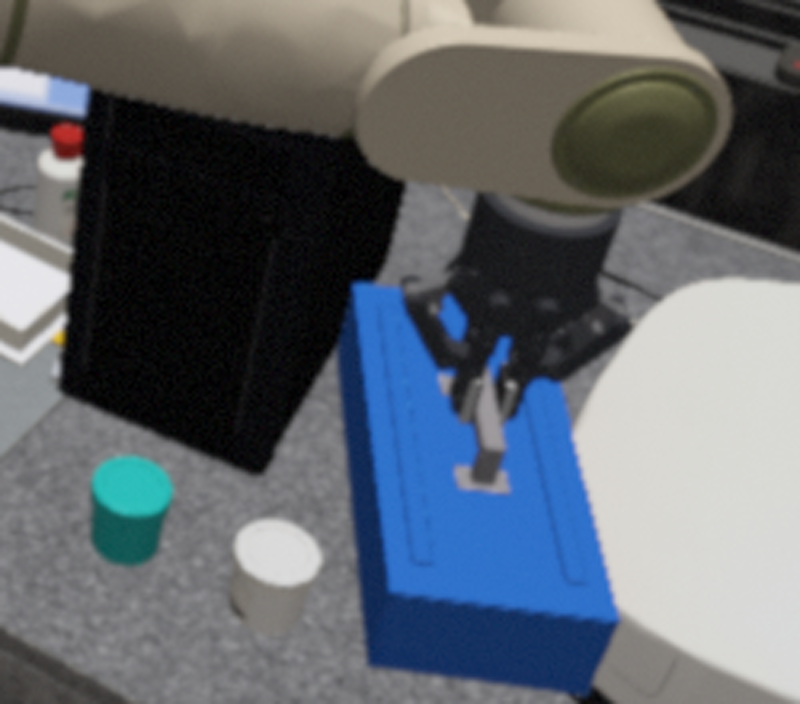

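The cover's path is clear: jar_white at (275,575) and the machine are both free of it. I'm lowering it.

Request:
drive_tool(
  series="-0.01 0.03 0.15 0 0 0 0;-0.01 0.03 0.3 0 0 0 0;-0.01 0.03 0.45 0 0 0 0;-0.01 0.03 0.6 0 0 0 0;-0.01 0.03 0.72 0 0 0 0;-0.01 0.03 0.82 0 0 0 0;-0.01 0.03 0.9 0 0 0 0;-0.01 0.03 0.96 0 0 0 0;-0.01 0.03 0.96 0 0 0 0",
)

```text
time_s: 22.7
eef_pos: [473.9, -481.0, 66.4]
ee_rot: [-0.001, 0.974, 0.226, 0.001]
force: [0.5, 0.6, -1.8]
grip_width: 0.145
```

Request:
drive_tool(
  series="0 0 0.015 0 0 0 0;0 0 0.03 0 0 0 0;0 0 0.045 0 0 0 0;0 0 0.06 0 0 0 0;0 0 0.06 0 0 0 0",
)

```text
time_s: 23.2
eef_pos: [474.0, -481.1, 59.4]
ee_rot: [-0.001, 0.974, 0.226, 0.001]
force: [0.8, -0.6, -1.1]
grip_width: 0.149
```

Run:
```python
from h import *
info()
```

```text
t 23.2 p [ 474.  -481.1   59.4] F [ 0.8 -0.6 -1.1] g 0.149 q [-0.97  0.77  1.15  0.    1.21  0.15]
[[0.898, 0.441, 0.002], [0.441, -0.898, 0.002], [0.003, -0.001, -1.0]]
```

Force is fading, so contact is just starting. I'll go down 2 mm more, then open slowly and retreat.

Request:
drive_tool(
  series="0 0 0.01 0 0 0 0;0 0 0.018 0 0 0 0;0 0 0.018 0 0 0 0",
)

```text
time_s: 23.5
eef_pos: [474.1, -481.2, 59.3]
ee_rot: [-0.0, 0.974, 0.226, 0.001]
force: [-4.6, 5.5, 11.4]
grip_width: 0.141
```

Request:
drive_tool(
  series="0 0 0 0 0 0 0.3;0 0 0 0 0 0 0.5;0 0 0 0 0 0 0.6;0 0 0 0 0 0 0.6;0 0 0 0 0 0 0.6;0 0 0 0 0 0 0.6;0 0 -0.3 0 0 0 0.6;0 0 -0.6 0 0 0 0.6;0 0 -0.9 0 0 0 0.6;0 0 -0.9 0 0 0 0.8;0 0 -0.9 0 0 0 1",
)

```text
time_s: 24.6
eef_pos: [473.9, -481.4, 167.6]
ee_rot: [0.0, 0.974, 0.226, 0.001]
force: [-0.5, 0.3, -0.8]
grip_width: 0.917
```

Run:
```python
from h import *
info(); t=cap("top"); w=cap("wrist"); s=cap("scene"); save(s,"s10.png",(370,180,620,400),3.2); save(t,"t10.png",(140,165,540,315),2)
tubpose(w,z0=-5,guess=(474,-481,-1.114))
for n in ("jar_white","jar_red","jar_blue","die_body"):
    for p,k in((t,"top"),(s,"scene")): print(n,k,[(np.round(d["rect"]),round(d["confidence"],2),np.round(at(p,(d["rect"][0]+d["rect"][2])/2,(d["rect"][1]+d["rect"][3])/2,30))) for d in nets.spot_in(n,p)[:3]])
X=at(w,170,214,62); print(X)
```

```text
t 24.6 p [ 473.9 -481.4  167.6] F [-0.5  0.3 -0.8] g 0.917 q [-0.97  0.68  1.03  0.    1.43  0.15]
[[0.897, 0.441, 0.003], [0.441, -0.897, 0.0], [0.003, 0.001, -1.0]]
cover [ 475.789 -480.895   -1.112] 4290.0
jar_white top [(array([452., 269., 467., 286.]), 0.77, array([ 431., -388.,   30.])), (array([422., 270., 439., 286.]), 0.68, array([ 428., -294.,   30.]))]
jar_white scene [(array([440., 344., 470., 383.]), 0.9, array([ 424., -392.,   30.])), (array([397., 322., 422., 355.]), 0.56, array([ 430., -277.,   30.]))]
jar_red top [(array([243., 265., 262., 283.]), 0.66, array([430., 287.,  30.])), (array([299., 202., 380., 247.]), 0.36, array([597.,   6.,  30.]))]
jar_red scene []
jar_blue top [(array([242., 237., 260., 251.]), 0.61, array([529., 295.,  30.])), (array([454., 220., 507., 284.]), 0.3, array([ 518., -458.,   30.]))]
jar_blue scene [(array([250., 230., 263., 244.]), 0.62, array([513., 274.,  30.])), (array([469., 308., 548., 434.]), 0.3, array([ 474., -495.,   30.]))]
die_body top [(array([205., 261., 218., 278.]), 0.56, array([443., 421.,  30.]))]
die_body scene [(array([259., 231., 390., 338.]), 0.74, array([464.,  -9.,  30.])), (array([198., 218., 210., 232.]), 0.45, array([465., 446.,  30.]))]
[ 432.46618697 -377.79100736   62.        ]
```

View pics/s10.png

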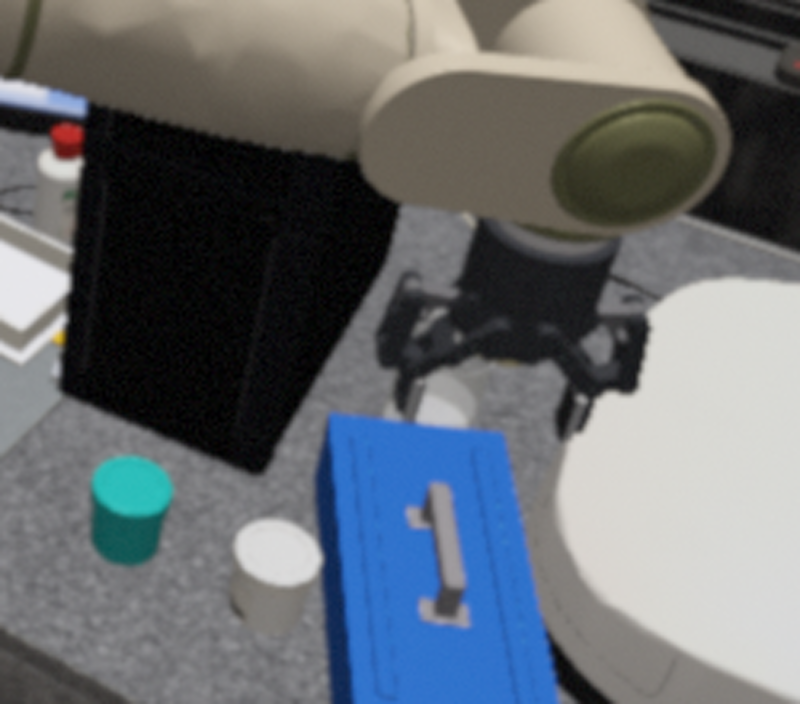

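The cover stands flat and upright on the bench, clear of everything. Before loading near the tower I need its height against the wrist height.

Run:
```python
from h import *
s=cap("scene")
for h in (200,250,300,350,400): print(h,"towerTL",np.round(proj(s,(530,-165,h))),"wrist@s7",np.round(proj(s,(605,-105,h))), "at y-60",np.round(proj(s,(605,-60,h))))
a=cv2.cvtColor(s["frame"],cv2.COLOR_RGB2BGR)
b=cv2.imread("pics/scene0.png")[120:340,330:520]; c=a[120:340,330:520]
cv2.imwrite("pics/c11.png",cv2.resize(np.hstack([b,c]),None,fx=2.1,fy=2.1,interpolation=2))
w=cap("wrist"); m=cv2.inRange(w["frame"],np.array([190]*3,np.uint8),np.array([255]*3,np.uint8)); n,l,st_,c=cv2.connectedComponentsWithStats(m)
print([(st_[i].tolist(),np.round(c[i]).tolist(),np.round(at(w,*c[i],62)).tolist()) for i in range(1,n) if 300<st_[i,4]<8000])
```

```text
200 towerTL [395. 242.] wrist@s7 [389. 218.] at y-60 [373. 213.]
250 towerTL [397. 225.] wrist@s7 [390. 202.] at y-60 [374. 196.]
300 towerTL [399. 206.] wrist@s7 [392. 184.] at y-60 [376. 178.]
350 towerTL [401. 187.] wrist@s7 [394. 165.] at y-60 [377. 160.]
400 towerTL [403. 167.] wrist@s7 [395. 146.] at y-60 [378. 141.]
[([148, 184, 71, 67, 3671], [183.0, 217.0], [435.0, -388.0, 62.0])]
```

View pics/c11.png

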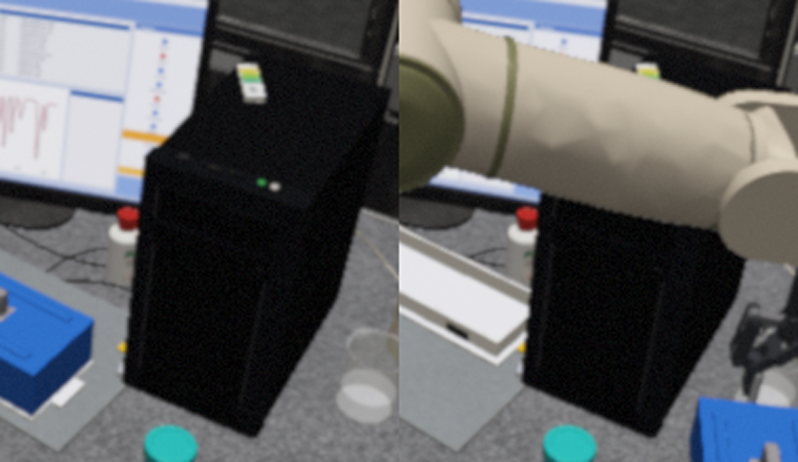

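The tower is about 330 mm tall, so vertical access at the right end of the tub is unsafe for the wrist. I'll pack the parts in a zigzag at tub y ≥ −15. jar_white confirmed at (435,-388); I'm going over it now.

Request:
drive_tool(
  series="0.02 -0.4 0 0 0 -0.3 1;0.05 -0.84 0 0 0 -0.6 1;0.05 -0.84 0 0 0 -0.8 1;0.05 -0.84 0 0 0 -0.8 1;0.05 -0.84 0 0 0 -0.8 1",
)

```text
time_s: 25.75
eef_pos: [435.1, -389.1, 167.8]
ee_rot: [0.001, 0.91, 0.414, 0.001]
force: [0.1, -0.6, -0.6]
grip_width: 0.997
```

Request:
drive_tool(
  series="0 0 0 0 0 -0.3 1;0 0 0 0 0 -0.6 1;0 0 0 0 0 -0.9 1;0 0 0 0 0 -1 1;0 0 0 0 0 -1 1;0 0 0 0 0 -1 1",
)

```text
time_s: 26.35
eef_pos: [435.3, -389.7, 167.7]
ee_rot: [0.001, 0.781, 0.625, 0.001]
force: [-0.4, 0.7, 0.7]
grip_width: 0.998
```

Request:
drive_tool(
  series="0 0 0 0 0 -0.3 1;0 0 0 0 0 -0.6 1;0 0 0 0 0 -0.9 1;0 0 0 0 0 -1 1;0 0 0 0 0 -1 1;0 0 0 0 0 -1 1",
)

```text
time_s: 26.95
eef_pos: [435.4, -390.0, 167.6]
ee_rot: [0.002, 0.603, 0.798, 0.001]
force: [-0.0, -0.4, -0.6]
grip_width: 1.0
```

Request:
drive_tool(
  series="0 0 0 0 0 -0.3 1;0 0 0 0 0 -0.34 1;0 0 0 0 0 -0.34 1",
)

```text
time_s: 27.25
eef_pos: [435.4, -390.1, 167.7]
ee_rot: [0.002, 0.535, 0.845, 0.001]
force: [-0.2, 0.4, 0.7]
grip_width: 1.004
```

```bash
cat >> h.py <<'E'
def whites(w,z=62,lo=185,amin=300,amax=20000):
    hsv=cv2.cvtColor(w["frame"],cv2.COLOR_RGB2HSV); m=cv2.inRange(hsv,np.array((0,0,lo)),np.array((180,40,255))); n,l,S,c=cv2.connectedComponentsWithStats(m)
    for i in range(1,n):
        if amin<S[i,4]<amax: print("white",S[i].tolist(),np.round(at(w,S[i,0]+S[i,2]/2,S[i,1]+S[i,3]/2,z),1))
E
python3 - <<'E'
from h import *
info(); w=cap("wrist"); save(w,"w12.png"); whites(w); print(proj(w,(434.7,-387.8,62)))
go((434.7,-387.8,30),.457)
E
```

```text
t 27.25 p [ 435.4 -390.1  167.7] F [-0.2  0.4  0.7] g 1.004 q [-0.93  0.47  1.37  0.    1.3  -1.38]
[[-0.429, 0.903, 0.004], [0.903, 0.429, -0.001], [-0.002, 0.003, -1.0]]
white [99, 0, 53, 64, 1878] [ 266.9 -323.1   62. ]
white [158, 0, 74, 94, 4198] [ 312.2 -311.6   62. ]
white [16, 52, 171, 199, 14190] [ 272.6 -407.7   62. ]
white [141, 80, 63, 71, 2417] [ 312.3 -360.7   62. ]
white [0, 97, 12, 59, 372] [ 205.4 -419.9   62. ]
white [271, 181, 74, 70, 4000] [ 432.9 -387.1   62. ]
white [0, 193, 121, 213, 14030] [ 272.9 -545.2   62. ]
white [87, 239, 62, 89, 2902] [ 313.3 -509.3   62. ]
white [470, 291, 75, 70, 3662] [ 635.8 -403.1   62. ]
white [0, 336, 34, 36, 649] [ 249.8 -617.8   62. ]
white [251, 352, 112, 13, 1282] [ 489.8 -510.1   62. ]
white [93, 465, 47, 15, 567] [ 371.  -723.8   62. ]
[309.6405912  217.73141888]
go [ 434.7 -387.8   30. ] shift [ 2.200e-02 -1.000e-03  1.147e+00] turn [ 0.006  0.004 -0.028]
```

Request:
drive_tool(
  series="0.03 0 0.3 0 0 0 1;0.03 0 0.6 0 0 0 1;0.03 0 0.85 0 0 0 1;0.03 0 1 0 0 0 1;0.03 0 1 0 0 0 1",
)

```text
time_s: 27.8
eef_pos: [433.4, -385.7, 45.3]
ee_rot: [-0.001, 0.536, 0.844, 0.001]
force: [0.8, 0.1, -0.4]
grip_width: 1.006
```

Request:
drive_tool(
  series="0 0 0.15 0 0 0 1;0 0 0.25 0 0 0 1;0 0 0.3 0 0 0 1;0 0 0.3 0 0 0 1",
)

```text
time_s: 28.2
eef_pos: [433.4, -385.6, 9.2]
ee_rot: [-0.001, 0.536, 0.844, 0.002]
force: [-0.0, -0.1, -0.6]
grip_width: 0.999
```

Request:
drive_tool(
  series="0 0 0 0 0 0 0.75;0 0 0 0 0 0 0.5;0 0 0 0 0 0 0.3;0 0 0 0 0 0 0.3;0 0 0 0 0 0 0.3;0 0 0 0 0 0 0.3;0 0 0 0 0 0 0.3;0 0 0 0 0 0 0.3",
  newtons=30,
)

```text
time_s: 29.0
eef_pos: [433.9, -386.2, 10.4]
ee_rot: [0.0, 0.536, 0.844, 0.001]
force: [-0.8, 0.3, 6.1]
grip_width: 0.643
```

Run:
```python
from h import *
info()
```

```text
t 29.0 p [ 433.9 -386.2   10.4] F [-0.8  0.3  6.1] g 0.643 q [-0.93  0.65  1.53  0.    0.96 -1.37]
[[-0.426, 0.905, 0.002], [0.905, 0.426, 0.002], [0.001, 0.002, -1.0]]
```

Request:
drive_tool(
  series="0 0 -0.1 0 0 0 0.3;0 0 -0.3 0 0 0 0.3;0 0 -0.6 0 0 0 0.3;0 0 -0.9 0 0 0 0.3;0 0 -1 0 0 0 0.3;0 0 -1 0 0 0 0.3",
  newtons=40,
)

```text
time_s: 29.6
eef_pos: [434.1, -387.0, 132.3]
ee_rot: [0.002, 0.536, 0.844, 0.001]
force: [0.6, -0.2, -1.5]
grip_width: 0.641
```

Request:
drive_tool(
  series="0.3 0.1 -0.1 0 0 0.2 0.3;0.6 0.2 -0.1 0 0 0.5 0.3;0.94 0.26 -0.1 0 0 0.5 0.3;0.94 0.26 -0.1 0 0 0.5 0.3;0.94 0.26 -0.1 0 0 0.5 0.3",
)

```text
time_s: 30.1
eef_pos: [413.9, -270.9, 143.1]
ee_rot: [0.001, 0.637, 0.771, 0.001]
force: [-0.5, -0.7, -0.6]
grip_width: 0.641
```

Request:
drive_tool(
  series="0.3 0.1 0 0 0 0.2 0.3;0.6 0.15 0 0 0 0.5 0.3;0.93 0.22 0 0 0 0.5 0.3;0.93 0.22 0 0 0 0.5 0.3;0.93 0.22 0 0 0 0.5 0.3",
)

```text
time_s: 30.6
eef_pos: [419.0, -156.7, 142.6]
ee_rot: [0.001, 0.728, 0.686, 0.001]
force: [-0.6, 0.1, -0.8]
grip_width: 0.635
```

Request:
drive_tool(
  series="0.3 0.1 0 0 0 0 0.3;0.6 0.2 0 0 0 0 0.3;0.93 0.28 0 0 0 0 0.3;0.93 0.28 0 0 0 0 0.3;0.93 0.28 0 0 0 0 0.3",
)

```text
time_s: 31.1
eef_pos: [459.5, -48.0, 142.2]
ee_rot: [0.001, 0.727, 0.686, 0.0]
force: [-0.0, -0.3, -0.5]
grip_width: 0.644
```

Run:
```python
from h import *
info(); w=cap("wrist"); save(w,"w13.png"); 
try: D,a=dock(w)
except Exception as e: print(e)
whites(w,38,170,3000,90000)
for d in nets.spot_in("tub",w)[:2]: print(d)
```

```text
t 31.1 p [459.5 -48.  142.2] F [-0.  -0.3 -0.5] g 0.644 q [-0.36  0.24  1.77  0.    1.13 -0.3 ]
[[0.058, 0.998, 0.001], [0.998, -0.058, -0.0], [-0.0, 0.001, -1.0]]
list index out of range
white [416, 0, 204, 298, 36830] [ 6.177e+02 -2.000e-01  3.800e+01]
white [240, 274, 144, 126, 14305] [ 455.6 -154.4   38. ]
{'rect': [396.5, 0.4, 618.6, 295.2], 'confidence': 0.86}
```

View pics/w13.png

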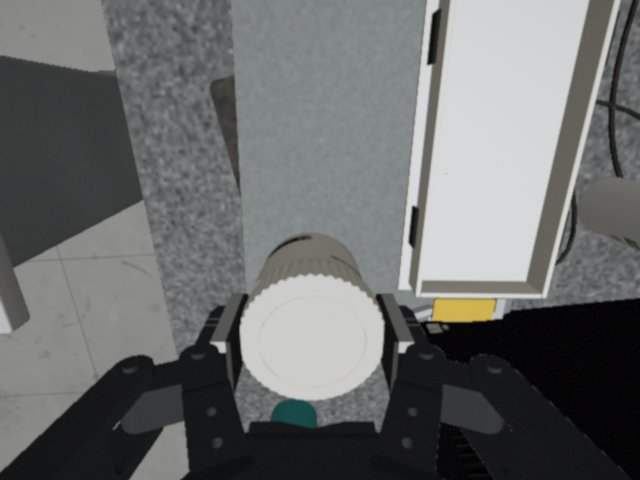

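The jar hangs upright in the grip. The tub is open in the dock, its right rim corners at (416,296) and (547,298).

Run:
```python
from h import *
w=cap("wrist"); A=at(w,416,296,38); B=at(w,547,298,38); C=at(w,620,0,38); E=at(w,440,0,38)
print(A,B,C,E,np.linalg.norm(A-B)); d=(B-A)[:2]; a=np.arctan2(d[1],d[0]); print("yaw",a)
a=-.068; ex=np.array([np.cos(a),np.sin(a)]); ey=np.array([-ex[1],ex[0]]); T=((A+B)/2)[:2]+ey*129; print("tub",T)
for T in (T,np.array([611,4.8])):
  for n,(x,y) in dict(white=(-20,0),red=(20,46),blue=(-20,92),die=(30,-15)).items(): print(n,np.round(T+ex*x+ey*y,1))
go((586,6,142),-.068)
```

```text
[ 546.04908388 -119.73237196   38.        ] [ 658.07091913 -128.53582668   38.        ] [672.53778432  91.36016162  38.        ] [554.35855991  98.34654806  38.        ] 112.36722115076616
yaw -0.07842576806289366
tub [610.82524278   4.56776759]
white [590.9   5.9]
red [633.9  49.1]
blue [597.1  97.7]
die [639.7 -12.4]
white [591.    6.2]
red [634.1  49.3]
blue [597.3  97.9]
die [639.9 -12.2]
go [586   6 142] shift [0.519 1.028 0.006] turn [ 0.004 -0.     0.015]
```

Request:
drive_tool(
  series="0.2 0.3 0 0 0 0.01 0.3;0.4 0.6 0 0 0 0.015 0.3;0.51 0.9 0 0 0 0.015 0.3;0.51 0.9 0 0 0 0.015 0.3;0.51 0.9 0 0 0 0.015 0.3",
)

```text
time_s: 31.75
eef_pos: [570.5, 4.9, 142.0]
ee_rot: [0.0, 0.731, 0.682, 0.0]
force: [-0.4, -0.5, -1.2]
grip_width: 0.64
```

Request:
drive_tool(
  series="0 0.16 0.2 0 0 0 0.3;0 0.16 0.45 0 0 0 0.3;0 0.16 0.65 0 0 0 0.3;0 0.16 0.8 0 0 0 0.3;0 0.16 0.8 0 0 0 0.3",
)

```text
time_s: 32.25
eef_pos: [587.5, 2.6, 44.1]
ee_rot: [-0.002, 0.732, 0.682, -0.001]
force: [0.0, -0.2, -1.3]
grip_width: 0.641
```

Run:
```python
from h import *
info(); go((591,6,22),-.068)
```

```text
t 32.25 p [587.5   2.6  44.1] F [ 0.  -0.2 -1.3] g 0.641 q [-0.19  0.62  1.48 -0.    1.05 -0.12]
[[0.071, 0.997, -0.004], [0.998, -0.071, 0.001], [0.0, -0.004, -1.0]]
go [591   6  22] shift [0.03  0.028 0.184] turn [-0.009 -0.001 -0.005]
```

Lowering the jar and releasing it with a limited opening, then rising.

Request:
drive_tool(
  series="0.03 0.03 0.06 0 0 0 0.3;0.03 0.03 0.12 0 0 0 0.3;0.03 0.03 0.17 0 0 0 0.3;0.03 0.03 0.185 0 0 0 0.3;0.03 0.03 0.185 0 0 0 0.3",
)

```text
time_s: 32.75
eef_pos: [591.3, 5.9, 22.0]
ee_rot: [-0.002, 0.732, 0.682, -0.001]
force: [-0.3, -0.0, -1.5]
grip_width: 0.64
```

Request:
drive_tool(
  series="0 0 0 0 0 0 0.75;0 0 0 0 0 0 0.85;0 0 0 0 0 0 0.85;0 0 0 0 0 0 0.85;0 0 0 0 0 0 0.85;0 0 -0.3 0 0 0 0.85;0 0 -0.6 0 0 0 0.85;0 0 -0.9 0 0 0 0.85;0 0 -1 0 0 0 0.85;0 0 -1 0 0 0 0.85",
)

```text
time_s: 33.75
eef_pos: [592.5, 5.7, 143.5]
ee_rot: [-0.0, 0.732, 0.682, -0.0]
force: [0.1, -0.6, -0.2]
grip_width: 0.849
```

Run:
```python
from h import *
info(); w=cap("wrist"); save(w,"w14.png"); print(proj(w,(591,6,73)))
for d in nets.spot_in("jar_white",w)[:3]: r=d["rect"]; print(np.round(r),d["confidence"],np.round(at(w,(r[0]+r[2])/2,(r[1]+r[3])/2,60)))
t=cap("top")
for n in ("jar_white","jar_red","jar_blue","die_body"):
    print(n,[(np.round(d["rect"]),round(d["confidence"],2),np.round(at(t,(d["rect"][0]+d["rect"][2])/2,(d["rect"][1]+d["rect"][3])/2,50))) for d in nets.spot_in(n,t)[:3]])
for n,z,roi in (("blue",55,(200,190,290,300)),("red",62,(200,200,300,300))):
    for s,c,m in blob(t,n,roi): print(n,s,np.round(at(t,*c,z),1))
```

```text
t 33.75 p [592.5   5.7 143.5] F [ 0.1 -0.6 -0.2] g 0.849 q [-0.19  0.51  1.37 -0.    1.26 -0.12]
[[0.07, 0.998, -0.001], [0.998, -0.07, 0.0], [-0.0, -0.001, -1.0]]
[307.0573306  236.26255909]
[271. 183. 350. 274.] 0.7 [593.   7.  60.]
[250.  32. 420. 356.] 0.68 [613.  32.  60.]
jar_white [(array([424., 272., 441., 288.]), 0.51, array([ 423., -296.,   50.])), (array([284., 207., 395., 288.]), 0.49, array([521.,   6.,  50.])), (array([455., 218., 528., 310.]), 0.34, array([ 476., -486.,   50.]))]
jar_red [(array([242., 268., 259., 284.]), 0.8, array([424., 291.,  50.])), (array([280., 207., 395., 293.]), 0.67, array([513.,  11.,  50.]))]
jar_blue [(array([467., 196., 484., 219.]), 0.5, array([ 661., -437.,   50.])), (array([240., 235., 260., 251.]), 0.48, array([531., 296.,  50.])), (array([160., 252., 184., 290.]), 0.24, array([434., 542.,  50.]))]
die_body [(array([454., 220., 525., 311.]), 0.69, array([ 473., -481.,   50.])), (array([243., 266., 261., 284.]), 0.21, array([427., 286.,  50.]))]
blue [243 236  17  16 203] [527.8 291.4  55. ]
red [243 268  18  18 245] [422.1 286.4  62. ]
```

Request:
drive_tool(
  series="0.3 -0.25 0 0 0 0 1;0.6 -0.5 0 0 0 0 1;0.93 -0.77 0 0 0 0 1;0.93 -0.77 0 0 0 0 1;0.93 -0.77 0 0 0 0 1",
)

```text
time_s: 34.6
eef_pos: [506.8, 124.4, 141.5]
ee_rot: [-0.002, 0.731, 0.682, -0.002]
force: [0.4, -0.2, -0.5]
grip_width: 1.0
```

Request:
drive_tool(
  series="0.3 -0.25 0 0 0 0 1;0.6 -0.5 0 0 0 0 1;0.93 -0.77 0 0 0 0 1;0.93 -0.77 0 0 0 0 1;0.93 -0.77 0 0 0 0 1;0.93 -0.77 0 0 0 0 1",
)

```text
time_s: 35.2
eef_pos: [423.4, 241.0, 141.9]
ee_rot: [-0.002, 0.732, 0.682, -0.002]
force: [-0.8, 0.8, 0.7]
grip_width: 1.004
```

```bash
cat >> h.py <<'E'
def lid(w,col,z):
    for s,c,m in blob(w,col)[:4]:
        if s[4]>800:
            x,y=minrect(m)[0]; print(col,s.tolist(),"centre",np.round(at(w,x,y,z),1))
E
python3 - <<'E'
from h import *
info(); w=cap("wrist"); lid(w,"red",62); lid(w,"blue",55); print(nets.spot_in("die_body",w)[:2]); go((423,287,143),-.068)
E
```

```text
t 35.2 p [423.4 241.  141.9] F [-0.8  0.8  0.7] g 1.004 q [0.28 0.3  1.7  0.   1.15 0.34]
[[0.07, 0.998, -0.006], [0.998, -0.07, 0.001], [0.0, -0.006, -1.0]]
red [267, 123, 82, 84, 5313] centre [425.5 289.9  62. ]
blue [418, 107, 80, 78, 4863] centre [529.5 294.7  55. ]
[{'rect': [458.2, 300.5, 604.7, 388.7], 'confidence': 0.36}]
go [423 287 143] shift [ 0.383 -0.03  -0.009] turn [-0.012 -0.001 -0.006]
```

Request:
drive_tool(
  series="0.3 -0.01 0 -0.01 0 0 1;0.4 -0.015 0.1 -0.01 0 0 1;0.4 -0.015 0.4 -0.01 0 0 1;0.4 -0.015 0.7 -0.01 0 0 1;0.4 -0.015 0.9 -0.01 0 0 1;0.4 -0.015 0.9 -0.01 0 0 1",
)

```text
time_s: 35.9
eef_pos: [422.6, 287.4, 30.6]
ee_rot: [-0.002, 0.732, 0.681, -0.003]
force: [-0.1, -0.3, 0.3]
grip_width: 1.003
```

Run:
```python
from h import *
info(); w=cap("wrist"); lid(w,"red",62); go((425,289,10),-.068)
```

```text
t 35.9 p [422.6 287.4  30.6] F [-0.1 -0.3  0.3] g 1.003 q [0.37 0.5  1.73 0.   0.92 0.44]
[[0.072, 0.997, -0.007], [0.997, -0.072, -0.002], [-0.003, -0.007, -1.0]]
red [249, 240, 131, 124, 12633] centre [425.9 293.4  62. ]
go [425 289  10] shift [0.009 0.009 0.19 ] turn [-0.008  0.002 -0.008]
```

Request:
drive_tool(
  series="0.015 0.02 0.1 -0.01 0 0 1;0.015 0.02 0.17 -0.01 0 0 1;0.015 0.02 0.17 -0.01 0 0 1;0.015 0.02 0.17 -0.01 0 0 0.7;0.015 0.02 0.17 -0.01 0 0 0.3;0.015 0.02 0.17 -0.01 0 0 0.3;0.015 0.02 0.17 -0.01 0 0 0.3;0.015 0.02 0.17 -0.01 0 0 0.3;0.015 0.02 0.17 -0.01 0 0 0.3;0.015 0.02 0.17 -0.01 0 0 0.3",
  newtons=40,
)

```text
time_s: 36.95
eef_pos: [426.6, 289.9, 13.3]
ee_rot: [0.001, 0.732, 0.681, 0.0]
force: [-2.0, 0.2, 4.4]
grip_width: 0.652
```

Request:
drive_tool(
  series="0 0 -0.1 0 0 0 0.3;0 0 -0.3 0 0 0 0.3;0 0 -0.6 0 0 0 0.3;0 0 -0.9 0 0 0 0.3;0 0 -1 0 0 0 0.3;0 0 -1 0 0 0 0.3",
)

```text
time_s: 37.55
eef_pos: [427.0, 290.3, 135.1]
ee_rot: [0.002, 0.732, 0.681, 0.002]
force: [-0.2, -0.9, -1.4]
grip_width: 0.65
```

Run:
```python
from h import *
info(); go((634,49,133),-.068)
w=cap("wrist"); lid(w,"red",62)
```

```text
t 37.55 p [427.  290.3 135.1] F [-0.2 -0.9 -1.4] g 0.65 q [ 0.37  0.36  1.63 -0.    1.15  0.44]
[[0.072, 0.997, 0.006], [0.997, -0.072, 0.001], [0.001, 0.006, -1.0]]
go [634  49 133] shift [-1.883  1.864  0.026] turn [ 0.011 -0.002 -0.007]
red [240, 262, 144, 136, 15409] centre [423.5 212.7  62. ]
```

Request:
drive_tool(
  series="-0.3 0.3 0 0 0 0 0.3;-0.6 0.6 0 0 0 0 0.3;-0.94 0.93 0 0 0 0 0.3;-0.94 0.93 0 0 0 0 0.3;-0.94 0.93 0 0 0 0 0.3",
)

```text
time_s: 38.1
eef_pos: [529.2, 168.2, 131.7]
ee_rot: [0.0, 0.733, 0.68, -0.001]
force: [-0.1, 0.9, -0.9]
grip_width: 0.647
```

Request:
drive_tool(
  series="-0.3 0.3 0 0 0 0 0.3;-0.6 0.6 0 0 0 0 0.3;-0.94 0.93 0 0 0 0 0.3;-0.94 0.93 0 0 0 0 0.3;-0.94 0.93 0 0 0 0 0.3;-0.94 0.93 0 0 0 0 0.3",
)

```text
time_s: 38.7
eef_pos: [631.0, 49.5, 131.0]
ee_rot: [-0.001, 0.732, 0.681, -0.001]
force: [-0.4, -0.3, -1.1]
grip_width: 0.645
```

Run:
```python
from h import *
info(); go((634,49,25),-.068)
```

```text
t 38.7 p [631.   49.5 131. ] F [-0.4 -0.3 -1.1] g 0.645 q [-0.11  0.61  1.24 -0.    1.29 -0.03]
[[0.072, 0.997, -0.003], [0.997, -0.072, -0.0], [-0.0, -0.003, -1.0]]
go [634  49  25] shift [-0.002  0.028  0.883] turn [-0.005  0.001 -0.009]
```

Request:
drive_tool(
  series="0 0.028 0.2 0 0 0 0.3;0 0.028 0.4 0 0 0 0.3;0 0.028 0.6 0 0 0 0.3;0 0.028 0.75 0 0 0 0.3;0 0.028 0.84 0 0 0 0.3;0 0.028 0.875 0 0 0 0.3;0 0.028 0.875 0 0 0 0.3",
)

```text
time_s: 39.4
eef_pos: [633.8, 50.0, 26.2]
ee_rot: [-0.001, 0.732, 0.681, -0.001]
force: [0.4, -0.4, -0.6]
grip_width: 0.652
```

Request:
drive_tool(
  series="0 0 0 0 0 0 0.75;0 0 0 0 0 0 0.82;0 0 0 0 0 0 0.82;0 0 0 0 0 0 0.82;0 0 0 0 0 0 0.82;0 0 -0.3 0 0 0 0.82;0 0 -0.6 0 0 0 0.82;0 0 -0.9 0 0 0 0.82;0 0 -1 0 0 0 0.82;0 0 -1 0 0 0 0.82",
)

```text
time_s: 40.4
eef_pos: [634.9, 49.9, 147.8]
ee_rot: [0.0, 0.732, 0.681, 0.0]
force: [0.2, 0.2, 0.1]
grip_width: 0.819
```

Run:
```python
from h import *
info(); w=cap("wrist"); lid(w,"red",73); whites(w,73,185,1500,20000); t=cap("top"); lid(t,"red",73); [print(np.round(at(t,*c,55),1)) for s,c,m in blob(t,"blue",(200,190,290,300))]; go((530,240,143),-.068)
```

```text
t 40.4 p [634.9  49.9 147.8] F [0.2 0.2 0.1] g 0.819 q [-0.1   0.6   1.21 -0.    1.33 -0.03]
[[0.072, 0.997, 0.001], [0.997, -0.072, -0.001], [-0.0, 0.001, -1.0]]
red [267, 194, 79, 77, 4677] centre [632.6  51.4  73. ]
white [241, 45, 82, 54, 1583] [625.9 157.2  73. ]
[527.8 291.3  55. ]
go [530 240 143] shift [ 1.517 -0.974  0.018] turn [-0.01   0.001 -0.007]
```

Request:
drive_tool(
  series="0.25 -0.15 0 0 0 0 1;0.5 -0.3 0 0 0 0 1;0.76 -0.49 0 0 0 0 1;0.76 -0.49 0 0 0 0 1;0.76 -0.49 0 0 0 0 1",
)

```text
time_s: 41.0
eef_pos: [580.7, 145.5, 143.5]
ee_rot: [-0.002, 0.732, 0.682, -0.003]
force: [-0.6, -0.6, -0.8]
grip_width: 0.998
```

Request:
drive_tool(
  series="0.25 -0.15 0 0 0 0 1;0.5 -0.3 0 0 0 0 1;0.76 -0.49 0 0 0 0 1;0.76 -0.49 0 0 0 0 1;0.76 -0.49 0 0 0 0 1",
)

```text
time_s: 41.5
eef_pos: [528.7, 240.0, 143.1]
ee_rot: [-0.002, 0.732, 0.682, -0.003]
force: [0.3, -0.4, -0.5]
grip_width: 1.0
```

Run:
```python
from h import *
info(); w=cap("wrist"); lid(w,"blue",55); go((528.5,293,30),-.068); print([ (np.round(d["rect"]),d["confidence"]) for d in nets.spot_in("die_body",w)[:2]])
```

```text
t 41.5 p [528.7 240.  143.1] F [ 0.3 -0.4 -0.5] g 1.0 q [0.22 0.49 1.41 0.   1.25 0.29]
[[0.07, 0.997, -0.008], [0.998, -0.07, -0.001], [-0.001, -0.008, -1.0]]
blue [271, 117, 75, 77, 4453] centre [531.3 294.2  55. ]
go [528.5 293.   30. ] shift [ 0.446 -0.029  0.943] turn [-0.016  0.003 -0.007]
[(array([179.,   1., 202.,  10.]), 0.56), (array([401., 367., 432., 431.]), 0.33)]
```

Request:
drive_tool(
  series="0.3 -0.016 0 -0.016 0 0 1;0.443 -0.016 0.1 -0.016 0 0 1;0.443 -0.016 0.4 -0.016 0 0 1;0.443 -0.016 0.7 -0.016 0 0 1;0.443 -0.016 0.95 -0.016 0 0 1;0.443 -0.016 0.95 -0.016 0 0 1",
)

```text
time_s: 42.2
eef_pos: [528.6, 290.4, 25.1]
ee_rot: [-0.001, 0.733, 0.681, -0.004]
force: [0.1, 0.1, 0.3]
grip_width: 0.998
```

Run:
```python
from h import *
info(); go((530.5,293,5),-.068)
```

```text
t 42.2 p [528.6 290.4  25.1] F [0.1 0.1 0.3] g 0.998 q [ 0.31  0.67  1.44 -0.    1.04  0.38]
[[0.074, 0.997, -0.007], [0.997, -0.074, -0.004], [-0.004, -0.007, -1.0]]
go [530.5 293.    5. ] shift [0.024 0.015 0.167] turn [-0.014  0.009 -0.012]
```

Request:
drive_tool(
  series="0.024 0.015 0.1 -0.014 0 0 1;0.024 0.015 0.165 -0.014 0 0 1;0.024 0.015 0.165 -0.014 0 0 1;0.024 0.015 0.165 -0.014 0 0 0.7;0.024 0.015 0.165 -0.014 0 0 0.3;0.024 0.015 0.165 -0.014 0 0 0.3;0.024 0.015 0.165 -0.014 0 0 0.3;0.024 0.015 0.165 -0.014 0 0 0.3;0.024 0.015 0.165 -0.014 0 0 0.3;0.024 0.015 0.165 -0.014 0 0 0.3",
  newtons=40,
)

```text
time_s: 43.2
eef_pos: [531.0, 293.3, 6.3]
ee_rot: [0.002, 0.733, 0.681, -0.001]
force: [-1.8, -0.3, 5.7]
grip_width: 0.6
```

Request:
drive_tool(
  series="0 0 -0.1 0 0 0 0.3;0 0 -0.3 0 0 0 0.3;0 0 -0.6 0 0 0 0.3;0 0 -0.9 0 0 0 0.3;0 0 -1 0 0 0 0.3;0 0 -1 0 0 0 0.3",
)

```text
time_s: 43.8
eef_pos: [531.5, 294.0, 128.1]
ee_rot: [0.003, 0.733, 0.681, 0.001]
force: [0.6, -0.5, -1.3]
grip_width: 0.601
```

Run:
```python
from h import *
info(); go((597,98,128),-.068)
w=cap("wrist"); lid(w,"blue",62)
```

```text
t 43.8 p [531.5 294.  128.1] F [ 0.6 -0.5 -1.3] g 0.601 q [ 0.31  0.56  1.34 -0.    1.24  0.39]
[[0.074, 0.997, 0.004], [0.997, -0.074, -0.003], [-0.002, 0.005, -1.0]]
go [597  98 128] shift [-1.589  0.664  0.008] turn [ 0.009  0.005 -0.011]
blue [245, 265, 134, 125, 13252] centre [528.3 222.8  62. ]
```

Request:
drive_tool(
  series="-0.3 0.12 0 0 0 0 0.3;-0.55 0.23 0 0 0 0 0.3;-0.79 0.33 0 0 0 0 0.3;-0.79 0.33 0 0 0 0 0.3;-0.79 0.33 0 0 0 0 0.3",
)

```text
time_s: 44.35
eef_pos: [562.5, 195.9, 124.7]
ee_rot: [0.001, 0.733, 0.68, -0.002]
force: [-0.4, 0.7, -0.6]
grip_width: 0.602
```

Request:
drive_tool(
  series="-0.3 0.12 0 0 0 0 0.3;-0.55 0.23 0 0 0 0 0.3;-0.79 0.33 0 0 0 0 0.3;-0.79 0.33 0 0 0 0 0.3;-0.79 0.33 0 0 0 0 0.3",
)

```text
time_s: 44.85
eef_pos: [594.4, 99.2, 124.1]
ee_rot: [0.0, 0.733, 0.68, -0.003]
force: [0.2, 0.6, -1.6]
grip_width: 0.6
```

Run:
```python
from h import *
info(); go((597,99,18),-.068)
```

```text
t 44.85 p [594.4  99.2 124.1] F [ 0.2  0.6 -1.6] g 0.6 q [-0.03  0.55  1.36 -0.    1.23  0.05]
[[0.075, 0.997, -0.004], [0.997, -0.075, -0.004], [-0.004, -0.003, -1.0]]
go [597  99  18] shift [0.003 0.025 0.884] turn [-0.007  0.008 -0.014]
```

Request:
drive_tool(
  series="0.01 0.025 0.2 0 0 0 0.3;0.01 0.025 0.4 0 0 0 0.3;0.01 0.025 0.6 0 0 0 0.3;0.01 0.025 0.75 0 0 0 0.3;0.01 0.025 0.84 0 0 0 0.3;0.01 0.025 0.875 0 0 0 0.3;0.01 0.025 0.875 0 0 0 0.3",
)

```text
time_s: 45.55
eef_pos: [596.9, 100.5, 19.1]
ee_rot: [-0.0, 0.733, 0.68, -0.003]
force: [0.5, 0.6, -0.1]
grip_width: 0.597
```

Request:
drive_tool(
  series="0 0 0 0 0 0 0.7;0 0 0 0 0 0 0.78;0 0 0 0 0 0 0.78;0 0 0 0 0 0 0.78;0 0 0 0 0 0 0.78;0 0 -0.3 0 0 0 0.78;0 0 -0.6 0 0 0 0.78;0 0 -0.9 0 0 0 0.78;0 0 -1 0 0 0 0.78;0 0 -1 0 0 0 0.78",
)

```text
time_s: 46.55
eef_pos: [598.1, 100.9, 140.6]
ee_rot: [0.001, 0.733, 0.68, -0.001]
force: [0.1, -0.9, -0.1]
grip_width: 0.782
```

Run:
```python
from h import *
info(); w=cap("wrist"); lid(w,"red",73); lid(w,"blue",66); t=cap("top"); s=cap("scene")
for p in (t,s): print([(np.round(d["rect"]),round(d["confidence"],2),np.round(at(p,(d["rect"][0]+d["rect"][2])/2,(d["rect"][1]+d["rect"][3])/2,35))) for d in nets.spot_in("die_body",p)[:3]])
g=cv2.cvtColor(t["frame"],cv2.COLOR_RGB2GRAY)[255:295,190:235]; m=(cv2.GaussianBlur(g,(3,3),0)>135).astype(np.uint8); n,l,S,c=cv2.connectedComponentsWithStats(m); print([(S[i].tolist(),np.round(at(t,190+c[i][0],255+c[i][1],58),1).tolist()) for i in range(1,n) if S[i,4]>20])
go((445,370,143),-.068)
```

```text
t 46.55 p [598.1 100.9 140.6] F [ 0.1 -0.9 -0.1] g 0.782 q [-0.02  0.55  1.33 -0.    1.27  0.05]
[[0.074, 0.997, -0.001], [0.997, -0.074, -0.004], [-0.004, -0.0, -1.0]]
red [323, 258, 76, 73, 4253] centre [632.4  54.1  73. ]
blue [271, 196, 73, 71, 4019] centre [596.7 103.4  66. ]
[(array([203., 261., 218., 273.]), 0.51, array([450., 424.,  35.]))]
[(array([197., 219., 215., 244.]), 0.48, array([442., 409.,  35.]))]
[([14, 6, 12, 13, 128], [449.6, 421.0, 58.0])]
go [445 370 143] shift [ 2.143 -1.427 -0.046] turn [-0.013  0.008 -0.012]
```

Request:
drive_tool(
  series="0.3 -0.2 -0.05 0 0 0 1;0.71 -0.47 -0.05 0 0 0 1;0.71 -0.47 -0.05 0 0 0 1;0.71 -0.47 -0.05 0 0 0 1",
)

```text
time_s: 47.2
eef_pos: [545.9, 191.2, 142.8]
ee_rot: [-0.001, 0.732, 0.681, -0.004]
force: [0.9, 0.1, 0.1]
grip_width: 1.0
```

Request:
drive_tool(
  series="0.3 -0.2 0 0 0 0 1;0.71 -0.47 0 0 0 0 1;0.71 -0.47 0 0 0 0 1;0.71 -0.47 0 0 0 0 1",
)

```text
time_s: 47.6
eef_pos: [495.8, 280.2, 142.4]
ee_rot: [-0.001, 0.732, 0.682, -0.005]
force: [-0.1, -0.4, -0.3]
grip_width: 0.994
```

Request:
drive_tool(
  series="0.3 -0.2 0 0 0 0 1;0.71 -0.43 0 0 0 0 1;0.71 -0.43 0 0 0 0 1;0.71 -0.43 0 0 0 0 1;0.71 -0.43 0 0 0 0 1",
)

```text
time_s: 48.1
eef_pos: [451.7, 367.2, 142.2]
ee_rot: [-0.001, 0.732, 0.681, -0.005]
force: [-0.5, -0.5, -0.0]
grip_width: 0.999
```

Run:
```python
from h import *
info(); w=cap("wrist"); save(w,"w20.png"); print([(np.round(d["rect"]),round(d["confidence"],2)) for d in nets.spot_in("die_body",w)[:3]])
print("expected top",proj(w,(451,423,58)),"bottom",proj(w,(451,423,0)))
u,v=np.round(proj(w,(451,423,58))).astype(int); g=cv2.cvtColor(w["frame"],cv2.COLOR_RGB2GRAY); x0,y0=max(u-70,0),max(v-70,0)
k=cv2.GaussianBlur(g[y0:v+70,x0:u+70],(5,5),0); c=cv2.HoughCircles(k,cv2.HOUGH_GRADIENT,1,30,param1=80,param2=18,minRadius=18,maxRadius=40)
print(None if c is None else [(q.tolist(),np.round(at(w,x0+q[0],y0+q[1],58),1).tolist()) for q in c[0][:4]])
for th in (140,160,180):
    n,l,S,cc=cv2.connectedComponentsWithStats((k>th).astype(np.uint8)); print(th,[(S[i].tolist(),np.round(at(w,x0+S[i,0]+S[i,2]/2,y0+S[i,1]+S[i,3]/2,58),1).tolist()) for i in range(1,n) if S[i,4]>300])
```

```text
t 48.1 p [451.7 367.2 142.2] F [-0.5 -0.5 -0. ] g 0.999 q [ 0.48  0.5   1.4  -0.    1.25  0.55]
[[0.072, 0.997, -0.009], [0.997, -0.072, -0.005], [-0.005, -0.008, -1.0]]
[(array([279., 122., 330., 184.]), 0.97)]
expected top [303.19750188 153.15788766] bottom [305.2210009  145.14256461]
[([75.5, 69.5, 29.899999618530273], [454.7, 423.2, 58.0])]
140 [([0, 0, 140, 140, 9164], [450.9, 423.1, 58.0]), ([52, 0, 35, 35, 375], [453.2, 456.9, 58.0]), ([113, 24, 27, 28, 356], [490.2, 441.4, 58.0])]
160 [([44, 39, 61, 62, 2587], [454.0, 422.9, 58.0])]
180 [([46, 41, 55, 58, 2334], [453.3, 422.9, 58.0])]
```

Die body at about (453,423). I'm descending on it.

Request:
drive_tool(
  series="0.3 -0.023 0 -0.018 0 0 1;0.464 -0.023 0.1 -0.018 0 0 1;0.464 -0.023 0.4 -0.018 0 0 1;0.464 -0.023 0.7 -0.018 0 0 1;0.464 -0.023 0.9 -0.018 0 0 1;0.464 -0.023 0.9 -0.018 0 0 1",
)

```text
time_s: 48.8
eef_pos: [451.1, 420.3, 30.8]
ee_rot: [0.002, 0.733, 0.68, -0.005]
force: [0.4, 1.0, 0.4]
grip_width: 1.0
```

Run:
```python
from h import *
info(); go((453,423,6),-.068)
```

```text
t 48.8 p [451.1 420.3  30.8] F [0.4 1.  0.4] g 1.0 q [ 0.56  0.69  1.39 -0.01  1.07  0.64]
[[0.074, 0.997, -0.005], [0.997, -0.074, -0.009], [-0.009, -0.004, -1.0]]
go [453 423   6] shift [0.025 0.015 0.206] turn [-0.009  0.018 -0.013]
```

Request:
drive_tool(
  series="0.025 0.015 0.1 -0.01 0.015 0 1;0.025 0.015 0.2 -0.01 0.015 0 1;0.025 0.015 0.2 -0.01 0.015 0 1;0.025 0.015 0.2 -0.01 0.015 0 0.7;0.025 0.015 0.2 -0.01 0.015 0 0.4;0.025 0.015 0.2 -0.01 0.015 0 0.1;0.025 0.015 0.2 -0.01 0.015 0 0.1;0.025 0.015 0.2 -0.01 0.015 0 0.1;0.025 0.015 0.2 -0.01 0.015 0 0.1;0.025 0.015 0.2 -0.01 0.015 0 0.1;0.025 0.015 0.2 -0.01 0.015 0 0.1",
  newtons=70,
)

```text
time_s: 49.9
eef_pos: [453.1, 423.3, 7.7]
ee_rot: [0.001, 0.733, 0.68, 0.0]
force: [-2.8, -0.6, 5.0]
grip_width: 0.421
```

Request:
drive_tool(
  series="0 0 -0.1 0 0 0 0.1;0 0 -0.3 0 0 0 0.1;0 0 -0.6 0 0 0 0.1;0 0 -0.9 0 0 0 0.1;0 0 -1 0 0 0 0.1;0 0 -1 0 0 0 0.1",
)

```text
time_s: 50.5
eef_pos: [453.3, 423.7, 129.0]
ee_rot: [0.001, 0.733, 0.68, 0.001]
force: [0.2, 0.4, -5.3]
grip_width: 0.422
```

Run:
```python
from h import *
info(); go((641,-6,128),.98)
```

```text
t 50.5 p [453.3 423.7 129. ] F [ 0.2  0.4 -5.3] g 0.422 q [ 0.56  0.58  1.3  -0.    1.26  0.64]
[[0.074, 0.997, 0.003], [0.997, -0.074, 0.0], [0.001, 0.003, -1.0]]
go [641  -6 128] shift [-3.456  1.824  0.013] turn [ 0.007  0.003 -2.108]
```

Request:
drive_tool(
  series="-0.3 0.15 0 0 0 0 0.1;-0.6 0.3 0 0 0 0 0.1;-0.86 0.45 0 0 0 0 0.1;-0.86 0.45 0 0 0 0 0.1;-0.86 0.45 0 0 0 0 0.1",
)

```text
time_s: 51.0
eef_pos: [498.9, 315.9, 127.0]
ee_rot: [0.0, 0.733, 0.68, -0.0]
force: [0.3, -0.0, -6.1]
grip_width: 0.422
```

Request:
drive_tool(
  series="-0.3 0.15 0 0 0 0 0.1;-0.6 0.3 0 0 0 0 0.1;-0.86 0.45 0 0 0 0 0.1;-0.86 0.45 0 0 0 0 0.1;-0.86 0.45 0 0 0 0 0.1",
)

```text
time_s: 51.5
eef_pos: [544.3, 209.3, 125.9]
ee_rot: [-0.001, 0.733, 0.68, -0.001]
force: [-0.0, 0.0, -4.5]
grip_width: 0.419
```

Request:
drive_tool(
  series="-0.3 0.15 0 0 0 -0.2 0.1;-0.6 0.3 0 0 0 -0.5 0.1;-0.86 0.45 0 0 0 -0.8 0.1;-0.86 0.45 0 0 0 -1 0.1;-0.86 0.45 0 0 0 -1 0.1;-0.86 0.45 0 0 0 -1 0.1",
)

```text
time_s: 52.1
eef_pos: [589.7, 104.0, 125.4]
ee_rot: [-0.001, 0.543, 0.84, -0.001]
force: [-0.3, 0.1, -5.2]
grip_width: 0.421
```

Run:
```python
from h import *
info(); go((641,-6,128),.98)
```

```text
t 52.1 p [589.7 104.  125.4] F [-0.3  0.1 -5.2] g 0.421 q [-0.02  0.54  1.37 -0.    1.23 -0.44]
[[-0.411, 0.912, -0.003], [0.912, 0.411, -0.0], [0.001, -0.003, -1.0]]
go [641  -6 128] shift [-1.011  0.013 -0.023] turn [-0.006 -0.004 -1.114]
```

Request:
drive_tool(
  series="-0.3 0 -0.02 0 0 -0.2 0.1;-0.6 0 -0.02 0 0 -0.5 0.1;-0.98 0.01 -0.02 0 0 -0.8 0.1;-0.98 0.01 -0.02 0 0 -1 0.1;-0.98 0.01 -0.02 0 0 -1 0.1;-0.98 0.01 -0.02 0 0 -1 0.1",
)

```text
time_s: 52.7
eef_pos: [638.7, -1.1, 127.4]
ee_rot: [-0.002, 0.319, 0.948, -0.001]
force: [0.3, -1.1, -5.1]
grip_width: 0.422
```

Run:
```python
from h import *
info(); go((641,-6,19.5),.98); w=cap("wrist"); whites(w,73,185,1500,20000); lid(w,"red",73); print([(np.round(d["rect"]),round(d["confidence"],2),np.round(at(w,(d["rect"][0]+d["rect"][2])/2,(d["rect"][1]+d["rect"][3])/2,55))) for d in nets.spot_in("jar_white",w)[:3]])
```

```text
t 52.7 p [638.7  -1.1 127.4] F [ 0.3 -1.1 -5.1] g 0.422 q [-0.18  0.63  1.22 -0.    1.29 -1.11]
[[-0.796, 0.605, -0.004], [0.605, 0.796, 0.0], [0.003, -0.002, -1.0]]
go [641.   -6.   19.5] shift [-0.043 -0.019  0.899] turn [-0.005 -0.007 -0.118]
white [365, 16, 123, 217, 1552] [621.   99.1  73. ]
white [248, 27, 219, 177, 11477] [592.1  69.4  73. ]
red [298, 151, 88, 89, 6006] centre [624.9  33.9  73. ]
red [297, 379, 41, 37, 1178] centre [743.9 -74.8  73. ]
[(array([206., 135., 297., 230.]), 0.86, array([586., -11.,  55.]))]
```

The red and white positions both read about 20 mm off from before. I'll check before lowering.

Run:
```python
from h import *
info(); w=cap("wrist"); lid(w,"red",73); V=np.array(w["view"]); C=-V[:3,:3].T@V[:3,3]; s,p,r=st(); print("cam-tool",np.round(r.inv().apply(C-p),1),"look in tool",np.round(r.inv().apply(-V[2,:3]),3))
for b in blob(w,"red")[:3]: print(b[0].tolist(),np.round(at(w,*b[1],105)))
lid(w,"yellow",20.5); t=cap("top"); dock(t)
for b in blob(t,"red",(260,150,420,300))[:3]: print("top red",b[0].tolist(),np.round(at(t,*b[1],73)),np.round(at(t,*b[1],105)))
for X in ((633,53,73),(593,7,73)): print(np.round(proj(w,X)))
whites(t,38,170,150,9000)
```

```text
t 52.8 p [638.8  -1.2 127.7] F [ 0.8  0.2 -4.3] g 0.42 q [-0.18  0.63  1.22 -0.    1.29 -1.11]
[[-0.797, 0.604, -0.004], [0.604, 0.797, -0.0], [0.003, -0.002, -1.0]]
red [298, 151, 88, 88, 5999] centre [624.6  33.8  73. ]
red [297, 379, 41, 36, 1157] centre [744.  -74.9  73. ]
cam-tool [  82.3    1.1 -168.1] look in tool [-0.324  0.001  0.946]
[298, 151, 88, 88, 5999] [618.  36. 105.]
[297, 379, 41, 36, 1157] [719. -57. 105.]
yellow [439, 21, 61, 89, 2735] centre [616.2 155.5  20.5]
yellow [114, 249, 61, 60, 1526] centre [ 596.  -146.2   20.5]
lips [[612.9, 154.6, 20.5], [592.5, -149.6, 20.5]] dock [604.7   2.3] yaw -0.0669
top red [330, 209, 11, 10, 76] [627.  24.  73.] [624.  25. 105.]
[373. 187.]
[276. 180.]
white [93, 31, 336, 15, 2548] [1217.1  280.    38. ]
white [509, 41, 131, 10, 985] [1217.2 -775.8   38. ]
white [448, 75, 53, 12, 463] [1088.3 -437.2   38. ]
white [0, 85, 71, 20, 1243] [1006.3 1018.6   38. ]
white [36, 122, 66, 80, 4031] [784.7 896.5  38. ]
white [195, 135, 182, 79, 5079] [758.5 185.4  38. ]
white [0, 143, 14, 18, 203] [ 813.5 1100.2   38. ]
white [151, 157, 22, 22, 206] [771.4 592.3  38. ]
white [621, 158, 19, 25, 266] [ 796.4 -955.7   38. ]
white [334, 181, 32, 20, 245] [708.2 -26.   38. ]
white [124, 184, 20, 20, 226] [683.5 679.8  38. ]
white [599, 184, 41, 25, 346] [ 708.6 -916.9   38. ]
white [286, 200, 42, 40, 880] [609.7 113.2  38. ]
white [362, 206, 27, 40, 576] [ 594.5 -111.1   38. ]
white [69, 236, 46, 28, 249] [498. 807.  38.]
white [581, 286, 38, 24, 609] [ 374.  -845.5   38. ]
white [245, 325, 44, 21, 486] [234.3 233.8  38. ]
white [292, 336, 60, 23, 633] [199.3  56.4  38. ]
white [349, 363, 40, 94, 1764] [  5.2 -97.2  38. ]
white [290, 365, 69, 31, 1076] [95.3 46.4 38. ]
white [277, 406, 42, 26, 473] [-26.4 128.4  38. ]
white [288, 438, 42, 19, 532] [-114.1   91.6   38. ]
```

The lips and bottle read unchanged, so red (and white with it) really was shifted inside the tub: the announced knock. I'll choose a new die spot and check the arm-to-tower clearance numerically.

Run:
```python
from h import *
t=cap("top"); t0=cv2.cvtColor(cv2.imread("pics/top0.png"),cv2.COLOR_BGR2RGB)
d=np.abs(t["frame"].astype(int)-t0).sum(2)>60
for z in (300,380):
  for x in (450,500,530,560,600,640,680):
    r=[]
    for y in range(60,-320,-4):
        u,v=np.round(proj(t,(x,y,z))).astype(int); r.append(d[v,u])
    ys=[y for y,k in zip(range(60,-320,-4),r) if k]; print(z,x,"arm y",(max(ys),min(ys)) if ys else None, "".join("#" if k else "." for k in r))
print("tower left edge at z328:",[np.round(at(t,u,v,328)) for u,v in ((140+548/2.2,165+20/2.2),(140+553/2.2,165+175/2.2),(140+727/2.2,165+165/2.2))])
w=cap("wrist"); 
r=nets.spot_in("jar_white",w)[0]["rect"]; print(np.round(r),np.round(at(w,(r[0]+r[2])/2,(r[1]+r[3])/2,60)))
hsv=cv2.cvtColor(w["frame"],cv2.COLOR_RGB2HSV); lid(w,"blue",66)
```

```text
300 450 arm y (60, -316) ########################################....................................................###
300 500 arm y (60, -316) ######################################........................................................#
300 530 arm y (60, -96) #######################..###############.......................................................
300 560 arm y (60, -100) ###..####################################......................................................
300 600 arm y (60, -100) ##################.#.####################......................................................
300 640 arm y (56, -76) .##################################............................................................
300 680 arm y (52, -80) ..##################.#########..####...........................................................
380 450 arm y (60, -316) #####################################..................................................########
380 500 arm y (60, -316) ####################################....................................................#######
380 530 arm y 
[... 154 characters left out ...]
###############........................................................
380 600 arm y (60, -88) ############....#######.##.###########.........................................................
380 640 arm y (60, -76) ###################################............................................................
380 680 arm y (52, -44) ..#################.###.###....................................................................
tower left edge at z328: [array([ 712., -115.,  328.]), array([ 518., -123.,  328.]), array([ 535., -340.,  328.])]
[208. 133. 299. 231.] [586.  -9.  60.]
blue [359, 39, 89, 95, 6508] centre [596.1 100.1  66. ]
blue [431, 139, 209, 219, 921] centre [737.4 117.2  66. ]
```

The arm clears the tower by about 65 mm, so the die can go to tub (31,-22), world (640,-19), away from red and white.

Run:
```python
from h import *
go((640.3,-19.3,40),.9)
```

```text
go [640.3 -19.3  40. ] shift [-0.096 -0.105  0.731] turn [-0.005 -0.005  0.046]
```

Request:
drive_tool(
  series="-0.096 -0.105 0 0 0 0.046 0.1;-0.096 -0.105 0 0 0 0.046 0.1;-0.096 -0.105 0.2 0 0 0.046 0.1;-0.096 -0.105 0.4 0 0 0.046 0.1;-0.096 -0.105 0.6 0 0 0.046 0.1;-0.096 -0.105 0.73 0 0 0.046 0.1;-0.096 -0.105 0.73 0 0 0.046 0.1",
)

```text
time_s: 53.75
eef_pos: [638.9, -19.4, 37.7]
ee_rot: [-0.004, 0.329, 0.944, -0.001]
force: [-0.7, 0.1, -4.7]
grip_width: 0.421
```

Run:
```python
from h import *
info(); go((640.3,-19.3,19.5),.9)
w=cap("wrist"); lid(w,"red",73); r=nets.spot_in("jar_white",w); print([(np.round(d["rect"]),round(d["confidence"],2)) for d in r[:2]])
```

```text
t 53.75 p [638.9 -19.4  37.7] F [-0.7  0.1 -4.7] g 0.421 q [-0.21  0.73  1.3  -0.    1.12 -1.11]
[[-0.783, 0.622, -0.008], [0.622, 0.783, 0.001], [0.007, -0.004, -1.0]]
go [640.3 -19.3  19.5] shift [-0.009  0.008  0.152] turn [-0.009 -0.013 -0.001]
red [322, 143, 147, 142, 16352] centre [624.6  34.4  73. ]
[(array([170., 119., 320., 274.]), 0.64)]
```

Request:
drive_tool(
  series="-0.009 0.008 0.05 -0.01 -0.01 0 0.1;-0.009 0.008 0.1 -0.01 -0.01 0 0.1;-0.009 0.008 0.14 -0.01 -0.01 0 0.1;-0.009 0.008 0.15 -0.01 -0.01 0 0.1;-0.009 0.008 0.15 -0.01 -0.01 0 0.1",
)

```text
time_s: 54.35
eef_pos: [640.7, -19.5, 23.6]
ee_rot: [0.0, 0.329, 0.944, 0.0]
force: [-9.0, 0.8, -2.2]
grip_width: 0.42
```

Request:
drive_tool(
  series="0 0 0 0 0 0 0.5;0 0 0 0 0 0 0.56;0 0 0 0 0 0 0.56;0 0 0 0 0 0 0.56;0 0 0 0 0 0 0.56;0 0 -0.3 0 0 0 0.56;0 0 -0.6 0 0 0 0.56;0 0 -0.9 0 0 0 0.56;0 0 -1 0 0 0 0.56;0 0 -1 0 0 0 0.56",
)

```text
time_s: 55.35
eef_pos: [641.4, -19.7, 145.4]
ee_rot: [0.002, 0.329, 0.944, 0.001]
force: [0.4, -0.1, -1.3]
grip_width: 0.564
```

Run:
```python
from h import *
info(); w=cap("wrist"); save(w,"w30.png"); lid(w,"red",73); lid(w,"blue",66); lid(w,"yellow",20.5)
for n in ("jar_white","die_body"):
    print(n,[(np.round(d["rect"]),round(d["confidence"],2),np.round(at(w,(d["rect"][0]+d["rect"][2])/2,(d["rect"][1]+d["rect"][3])/2,65))) for d in nets.spot_in(n,w)[:3]])
print(np.round(proj(w,(640.3,-19.3,69))))
```

```text
t 55.35 p [641.4 -19.7 145.4] F [ 0.4 -0.1 -1.3] g 0.564 q [-0.21  0.62  1.2   0.    1.32 -1.11]
[[-0.783, 0.622, 0.004], [0.622, 0.783, -0.0], [-0.004, 0.003, -1.0]]
red [316, 126, 83, 85, 5473] centre [625.   33.5  73. ]
red [319, 331, 38, 47, 1471] centre [735.2 -66.   73. ]
blue [371, 17, 85, 91, 5999] centre [595.5  99.7  66. ]
blue [425, 106, 215, 239, 842] centre [738.6 108.6  66. ]
yellow [446, 0, 59, 86, 2542] centre [615.9 155.5  20.5]
yellow [138, 229, 58, 59, 1480] centre [ 595.4 -144.7   20.5]
jar_white [(array([230., 110., 316., 205.]), 0.73, array([585.,  -7.,  65.]))]
die_body [(array([281., 187., 330., 256.]), 0.8, array([635., -18.,  65.])), (array([138.,   0., 495., 307.]), 0.35, array([602.,  18.,  65.]))]
[309. 230.]
```

```bash
cat >> h.py <<'E'
def cylbox(p,x,y,z0,z1,r):
    a=np.linspace(0,2*np.pi,40); P=np.array([proj(p,(x+r*np.cos(k),y+r*np.sin(k),z)) for z in (z0,z1) for k in a]); return np.r_[P.min(0),P.max(0)]
E
python3 - <<'E'
from h import *
from scipy.optimize import least_squares as ls
w=cap("wrist")
for n,h,r in (("die_body",58,19),("jar_white",62,28.5),("jar_red",62,28.5),("jar_blue",55,27)):
    D=nets.spot_in(n,w)
    if not D: print(n,None); continue
    b=np.array(D[0]["rect"])
    for z0 in (11,25,38):
        f=ls(lambda v:cylbox(w,v[0],v[1],z0,z0+h,r)-b,[625,0]); print(n,np.round(b),z0,np.round(f.x,1),"resid",np.round(f.fun,1))
g=cv2.cvtColor(w["frame"],cv2.COLOR_RGB2GRAY)[170:275,255:360]
k=cv2.GaussianBlur(g,(5,5),0); c=cv2.HoughCircles(k,cv2.HOUGH_GRADIENT,1,20,param1=70,param2=15,minRadius=18,maxRadius=38); print(None if c is None else [(255+q[0],170+q[1],q[2]) for q in c[0][:3]])
ed=cv2.Canny(k,40,110)
for row in cv2.resize(g,(70,38),interpolation=cv2.INTER_AREA): print("".join(" .:-=+*#%@"[int(v)*10//256] for v in row))
E
```

```text
die_body [281. 193. 335. 261.] 11 [640.5 -22. ] resid [ 0.1 -0.  -0.1  0. ]
die_body [281. 193. 335. 261.] 25 [637. -19.] resid [-1.6 -2.   1.6  1.9]
die_body [281. 193. 335. 261.] 38 [633.7 -16.2] resid [-3.3 -3.9  3.3  3.8]
jar_white [231. 116. 316. 212.] 11 [587.8  -8.7] resid [-1.2  3.1  1.2 -2.8]
jar_white [231. 116. 316. 212.] 25 [587.1  -6.3] resid [-4.   0.6  4.  -0.2]
jar_white [231. 116. 316. 212.] 38 [586.5  -4. ] resid [-6.8 -1.9  6.8  2.4]
jar_red [318. 128. 403. 214.] 11 [627.   33.4] resid [-1.4 -2.2  1.1  2.1]
jar_red [318. 128. 403. 214.] 25 [623.8  33.1] resid [-4.1 -4.7  3.2  4.6]
jar_red [318. 128. 403. 214.] 38 [621.1  33.1] resid [-6.2 -7.2  6.2  7.3]
jar_blue [369.  15. 459. 116.] 11 [597.5 100.9] resid [-5.6  2.5  4.5 -2.5]
jar_blue [369.  15. 459. 116.] 25 [596.4  96.7] resid [-8.5 -0.1  6.8  0.7]
jar_blue [369.  15. 459. 116.] 38 [595.4  92.7] resid [-11.6  -2.7   9.2   4.1]
[(np.float32(310.5), np.float32(228.5), np.float32(30.8))]
%%%%%%%%%%%%%%%%%%%%%%%%#################+----------------------------
%%##%%%%%%%%%%%%%%%%%%%%#################=--------------
[... 1870 characters left out ...]
%%%%%%%%%%%%##***************************+-:-==-------=======
%%%%%%%%%%%%%%%%%%%%%%%##************************=::-=======--========
%%%%%%%%%%%%%%%%%%%%%%##++*********************+:.:---====++==========
%%%%%%%%%%%%%%%%%%%%#*+=====+**#***********++==:.:---=================
%%%%%%%%%%%%%%%%%#*+=======+*#%%#*++++++======:.:-----============----
%%%%%%%%%%%%%%#*+=======+*#%%%**+============-.:--==--============----
%%%%%%%%%%%#*+=======+*#%%##+-:---======----:.:---=======++=====------
%%%%%%%%#*+=======+*##%%#+-:.::-=======---:.::-==-------==+=======----
%%%%%%**========**#%%#+=:..:---===-------:.:--===--------=========-===
%%%#*+=======+*#%%#*=:..:--==----=---=-:.:--===========-------===-====
```

The die stands upright on the tub floor (zero residual for floor height), and the jars fit best at floor height too. I'm retreating for final checks.

Request:
drive_tool(
  series="0.3 -0.2 -0.3 0 0 0 0.56;0.6 -0.4 -0.6 0 0 0 0.6;0.9 -0.5 -0.8 0 0 0 0.6;0.9 -0.5 -0.8 0 0 0 0.6;0.9 -0.5 -0.8 0 0 0 0.6",
)

```text
time_s: 56.25
eef_pos: [518.4, 0.7, 239.8]
ee_rot: [0.001, 0.329, 0.944, 0.0]
force: [0.4, -0.1, -0.7]
grip_width: 0.602
```

Request:
drive_tool(
  series="0.3 -0.2 0 0 0 0 0.6;0.6 -0.5 0 0 0 0 0.6;0.6 -0.9 0 0 0 0 0.6;0.6 -0.9 0 0 0 0 0.6;0.6 -0.9 0 0 0 0 0.6",
)

```text
time_s: 56.75
eef_pos: [395.3, -39.9, 238.9]
ee_rot: [0.0, 0.33, 0.944, 0.001]
force: [0.5, -0.3, -0.2]
grip_width: 0.596
```

Run:
```python
from h import *
from scipy.optimize import least_squares as ls
info(); t=cap("top"); s=cap("scene"); w=cap("wrist"); dock(t)
for p,k in ((w,"wrist"),(t,"top"),(s,"scene")):
  for n,h,r in (("die_body",58,19),("jar_white",62,28.5),("jar_red",62,28.5),("jar_blue",55,27)):
    for D in nets.spot_in(n,p)[:2]:
        f=ls(lambda v:cylbox(p,v[0],v[1],11,11+h,r)-np.array(D["rect"]),[610,0]); print(k,n,round(D["confidence"],2),np.round(f.x),"res",np.round(f.fun,1))
for n in ("beaker_250","calculator","standard_bottle","cover","tub"):
  for p,k in ((t,"top"),(s,"scene")): print(k,n,[(np.round(d["rect"]).tolist(),round(d["confidence"],2)) for d in nets.spot_in(n,p)[:2]])
tubpose(s,z0=-5,guess=(474,-481,-1.114))
```

```text
t 56.75 p [395.3 -39.9 238.9] F [ 0.5 -0.3 -0.2] g 0.596 q [-0.4  -0.    1.78  0.    1.36 -1.3 ]
[[-0.782, 0.623, 0.001], [0.623, 0.782, 0.001], [-0.0, 0.001, -1.0]]
lips [[612.9, 154.6, 20.5], [592.6, -149.5, 20.5]] dock [604.7   2.4] yaw -0.0663
wrist die_body 0.58 [650. -25.] res [ -5.4 -12.3   4.8  12.1]
wrist jar_white 0.94 [ 424. -268.] res [-1.5 -7.2  1.8  7.1]
wrist jar_white 0.76 [588.  -8.] res [-2.6 -0.8  2.3  0.9]
wrist jar_red 0.87 [628.  35.] res [-3.3 -2.4  2.9  2.6]
wrist jar_blue 0.63 [601. 102.] res [-6.5 -2.1  5.6  2.5]
wrist jar_blue 0.2 [649. -22.] res [-11.9 -17.2  10.5  17.8]
top die_body 0.62 [639. -17.] res [-0.9  0.2  0.9 -0.2]
top jar_white 0.6 [577.  -6.] res [-2.9 -0.9  2.8  0.9]
top jar_white 0.53 [ 428. -288.] res [-2.1  1.1  2.  -1.1]
top jar_red 0.73 [628.  31.] res [ 0.7 -0.1 -0.7  0.1]
top jar_blue 0.77 [596. 106.] res [ 2.1 -1.2 -2.1  1.3]
top jar_blue 0.46 [528.   4.] res [ 46.8  32.4 -45.4 -33.2]
scene die_body 0.6 [637. -27.] res [-0.2  0.8  0.2 -0.7]
scene jar_white 0.75 [ 418. -282.] res [ 0.4 -1.5 -0.4  1.4]
scene jar_white 0.61 [572. -10.] res [ 2.2 -2.5 -2.1  2.4]
scene jar_red 0.58 [619.  29.] res [-0.1 -4.1  0.1  3.8]
scene jar_blue 0.65 [595. 105.] res [ 0.  -2.9 -0.   2.7]
top beaker_250 [([470.0, 194.0, 485.0, 218.0], 0.73)]
scene beaker_250 [([488.0, 277.0, 529.0, 314.0], 0.72)]
top calculator [([159.0, 252.0, 184.0, 292.0], 0.74), ([342.0, 206.0, 352.0, 219.0], 0.19)]
scene calculator [([155.0, 212.0, 198.0, 238.0], 0.8), ([257.0, 232.0, 390.0, 336.0], 0.39)]
top standard_bottle [([353.0, 181.0, 364.0, 200.0], 0.76)]
scene standard_bottle [([380.0, 219.0, 394.0, 260.0], 0.8)]
top cover [([456.0, 222.0, 526.0, 310.0], 0.88)]
scene cover [([471.0, 307.0, 547.0, 436.0], 0.93)]
top tub [([298.0, 204.0, 386.0, 244.0], 0.97)]
scene tub [([300.0, 228.0, 392.0, 296.0], 0.81)]
cover [ 476.241 -480.611   -1.111] 286.0
```

All readings agree, and the arm is clear. Handing in.

```bash
python3 -c "
from rig import ctrl; print(ctrl.finish_job())"
```

```text
the job is handed in; nothing more can be done
None
```

The job is handed in, and by my last checks everything is where it was asked for. I slid the tub home and pulled the cover straight up with the tub staying in the dock. I set the cover down flat and upright on the bench, then loaded all four parts into the tub.

**Tub and dock**
- The tub met the back stops: the resisting force rose to 10.7 N. By the wrist camera it then stood about 3 mm from the dock's origin and parallel to it. I did not re-measure it after loading, but the lips read unchanged.
- Lifting the cover ended with only the cover's own weight on the wrist.

**Cover**
- It stands at about (476, -481), roughly 10 mm from where jar_white stood and from the machine on the right by plan.

**Parts**
- jar_white, jar_red, jar_blue and die_body fit best as standing upright on the tub's floor in the last close look. The final top, scene and wrist checks put all four in the tub, with x and y scattering by up to about 16 mm between cameras.
- The white bottle, the beaker and the calculator show no shift. The turquoise look-alike was not touched.

**What went wrong or disagreed**
- The first grip on the handle closed above the bar, because the fingertips sit about 20 mm higher than the TCP reading suggests. I opened and gripped again lower.
- Between my looks jar_red moved about 20 mm inside the tub, and jar_white with it. I took this for the announced knock and chose a new spot for the die.
- The die met about 9 N of sideways contact as I lowered it, probably the tub's far wall. It still stands upright on the floor.

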